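# Clamp the pressure vessel's lid with the star wheel

### The arm

A 6-joint arm with a two-finger parallel gripper is mounted at the origin on a cart in front of the work surface, level with it; the furniture and walls round the work are solid. World frame = base frame: x ahead of the robot, y to its left, z up, the work surface at z = 0. Lengths are in m, angles in rad, forces in N, time in s.
With the tool pointing down it reaches from about 0.425 to 0.95 m from the base axis. Payload 3.5 kg.
Tool frame: the origin (TCP) lies midway between the tips of the shut fingers; the grasp point (between the pads) lies 19 mm behind it; z points along the fingers, y is the line along which they close (so a half turn about z gives the same grasp; the last joint's range is limited). The gripper opens to 85 mm and grips with 20 to 120 N. Pads are 22 mm wide; open, the fingers measure 114 mm over their backs; the gripper's body (76 mm by 85 mm) begins 54 mm behind the grasp point. The pads swing forward as they close: fully open they stand 13 mm farther back than shut.
Start: joints at [1.186, 0.286, 1.577, -0, 1.279, -0.15], TCP at [0.157, 0.656, 0.204] pointing down, gripper open.
Joint ranges: [-2.77, 2.77], [-0.9, 2.22], [0.21, 2.48], [-1.53, 4.67], [0.24, 2.81], [-2.84, 2.84]. Speed limits (rad/s): [2.79, 2.79, 3.14, 3.14, 3.14, 3.14].

### API

Orientations are given as a unit quaternion [x, y, z, w].
In Python, from plant import ctrl gives the robot as it stands. The module is installed in compiled form; this text tells all that it offers.
- The arm moves only by the shell command python3 -m inch 'ROWS' [FORCE]. ROWS is JSON, a list of rows, each a list of 5 numbers: the closure, from 0 (fully open) to 1 (shut), then the shift along the tool's x, y, z in m, then the turn about the tool's z in degrees. A call has 1 to 5 rows; each row is the pose to reach, as a shift and turn from the pose commanded when the call began, along the tool's axes at that moment; what a row does not reach only later rows make up. A row lasts 1/12 s, in which the tool goes at most 41.7 mm and 7.16 degrees, less where a joint would pass 70% of its speed; a pose out of reach is approached as far as the arm can. A call with a gripper value outside its range is refused whole. The fingers move at their own pace and stop on an object; FORCE is the grip in N (left out, the last holds). Time passes only in rows, so rows that repeat a pose let the fingers close. It gives the time, the measured TCP pose, the force, the opening and the grip force at its end, in the units of the state.
- ctrl.get_state(): the state, without advancing time (a new reading comes with each control period).
- ctrl.read_camera(name): name is "side" or "top"; returns a dict with "pixels" (420x560x3 uint8, red, green, blue), "depth" (420x560 float32, m along the optical axis (not along the pixel's ray), 0 where there is no reading), "fx", "fy", "cx", "cy" (pixels), "xyz" and "rotation" of the camera in the world. Camera axes: x right, y down, z forward; pixel columns grow to the right and rows downward; lengths in m; the calibration is good to about 2 mm. A picture is of the moment at which its call begins.
- ctrl.sign_off(): hands the job in; it is judged then, once.
Trained networks look in a picture, given as the dict that the camera call returned (one of the last four; its "shot" number tells which), for a name from the list of things; names that differ only in an ending like _2 or _b are one class to them, and where a whole thing is asked for, a point or a joint stands for the part that bears it (a point fixed in the world has none). Each returns a list of dicts, best first, with "score" (0 to 1); they miss things now and then, are a little off and sometimes report something else, mostly with a low value. They report only what shows in the picture. A call takes as long as a camera call. They do not tell look-alikes from the thing itself.
- ctrl.spot_in(query, picture): "at" ([column, row] in pixels, amid what is visible of it).
- ctrl.tip_of(query, picture): "at" ([column, row] in pixels: a listed point, or the origin of a listed thing).
The state is a dict: "time": time; "qpos": joint angles; "dq": joint speeds; "joint_efforts": joint torques, N m; "eef_pos": TCP position; "tcp_rot": TCP orientation; "contact_force": force on the tool from outside, world axes, zero at the start; "wrist_torque": the same for the moment, N m; "opening": opening from 0.0 (shut) to 1.0 (fully open); "finger_force": force on a finger pad.
Only numpy, scipy, OpenCV 4.12 (cv2) and the standard library are available. Lean on these libraries where they do the work, as an engineer would, in place of code of your own. Each camera call takes 0.05 s, during which the arm holds its last target. There are 200 camera calls.

### The job

Close the small pressure vessel: push the swing arm round over the lid until it meets its stop, then wind the star wheel clockwise, pushing its spokes round one after another, until the spring pad under the screw is pressed down on the lid and the wheel comes up firm. Do not force it beyond that, keep the lid seated flat between its dowels, and leave the vials, the beaker and the stopper round the stand where they are.

Things in the scene. Friction and masses are not known exactly. Their poses are not given: they have to be found in the camera images.
- clamp_stand: Fixed stand. Origin: on the table under the vessel's axis; z up; +x from vessel to post. Grey base plate 235 x 150 x 12 mm, x = -90 to +145 mm; steel vessel 88 mm across, its flange 112 mm; steel post 27 mm thick, 197 mm tall, axis at x = +110 mm, y = 0; the arm's stop pin at x = +58, y = +24 mm, top at z = 166 mm.
- vessel_rim (a point): Centre of the vessel's rim, on the vessel's axis, 82 mm above the table. Three dowels 7 mm high stand on the flange round the lid.
- clamp_arm (a joint): Swing arm on the post (rad). 0: over the vessel, at its stop; positive: swung off to the stand's -y side, anticlockwise from above; starts at 0.7 to 1.2. Post to screw axis 110 mm; bar 30 mm wide, end boss 45 mm, 140 to 168 mm above the table. Stays where left; 4 to 5 N at the wheel's hub, square to the arm, moves it. Pushing spokes clockwise on the side away from the post holds it to its stop.
- star_wheel (a joint): Wheel on the screw (rad), growing clockwise from above; lowers screw, wheel and pad 5 mm per rad. At 0 the pad is 28 mm over the lid; starts at 0 to 2.6; stays where left. Pushed 52 mm from the axis it turns at about 4 N; once the pad touches the lid, 1 rad more closes its spring and the push rises to 8 N, then the wheel comes up solid. 10 to 13 N there is properly tight; 25 N too much.
- hub_top (a point): Centre of the top of the wheel's hub, on the screw's axis; moves with arm and screw. The hub above the spokes is a round 32 mm thick and reaches down 27 mm from here; the spokes' mid-plane lies 37 mm below this point.
- spoke_ball (a point): Centre of the black ball (19 mm across) ending one of the four spokes, 68 mm from the wheel's axis. Spokes 90 degrees apart, level, bars 11 mm thick. Below the spokes' mid-plane the hub is 40 mm across; else it is free there down to the arm's top, 168 mm above the table (14 mm lower than the mid-plane when tight); in front of the arm's end, down to the lid.
- pressure_pad: Steel pad, 34 mm across, under the screw, held down by a spring of 7 N/mm with 5 mm of travel. Origin on the screw's axis, 15 mm above its underside.
- lid: Loose steel lid, 101 mm across, 10 mm thick with a 40 mm boss in the middle whose top is 16 mm over its underside (origin: centre of the underside, at the rim when seated); a small brass-capped port stands 34 mm off its centre, 22 mm high.
- vial_white: White-capped clear vial, 24 mm across, 43 mm tall, standing left of the base plate. Loose; origin at the centre of its underside. Leave it alone.
- small_vial: Small black-capped vial, 14 mm across, 32 mm tall, standing left of the base plate. Loose; origin at the centre of its underside. Leave it alone.
- bk_vial_2: Black-capped vial, 18 mm across, 34 mm tall, standing left of the base plate. Loose; origin at the centre of its underside. Leave it alone.
- beaker: 50 ml beaker, 49 mm across, 56 mm tall, standing right of the base plate. Loose; origin at the centre of its underside. Leave it alone.
- white_septum: White stopper, 30 mm across and tall, standing right of the base plate. Loose; origin at the centre of its underside. Leave it alone.
Not all that is in view belongs to the job. Several things have the shape of the lid; the one meant has the colours described above.

How it is judged:
By the outcome, as a careful person would: the job done as asked, in the order asked, and still so for the second after the job is handed in, with the robot touching nothing.
It also fails if it takes over 72 s, if anything falls off the work surface, if the arm or the gripper's body presses on something with over 40 N, if the wrist force passes 120 N, or if a joint passes its speed limit or range.

## Working session

There is one attempt and no reset: what is moved stays moved. The work goes in short steps, Python scripts to look and compute and a shell command to move; the robot and the scene stay as the last step left them, time stands still between calls to the robot, and variables do not carry over. Pictures are saved under pics/ and viewed, at most 10 in all, crops included, and the job is handed in when it is done.

```bash
mkdir -p pics; cat > h.py <<'E'
import numpy as np, cv2
from plant import ctrl
def w(p,uv,d=None):
    u,v=uv; 
    if d is None:
        a=p["depth"][max(0,int(v)-2):int(v)+3,max(0,int(u)-2):int(u)+3]; a=a[a>0]; d=np.median(a) if a.size else np.nan
    c=np.array([(u-p["cx"])/p["fx"]*d,(v-p["cy"])/p["fy"]*d,d])
    return np.array(p["xyz"])+np.array(p["rotation"])@c
def wz(p,uv,z):
    a=w(p,uv,1.0); o=np.array(p["xyz"]); r=a-o
    return o+r*(z-o[2])/r[2]
def save(p,n,crop=None,k=1):
    im=p["pixels"][:,:,::-1]
    if crop: c=crop; im=im[c[1]:c[3],c[0]:c[2]]
    cv2.imwrite("pics/"+n,cv2.resize(im,None,fx=k,fy=k,interpolation=cv2.INTER_CUBIC))
E
python3 - <<'E'
from h import *
np.set_printoptions(precision=4,suppress=True)
for c in("top","side"):
    p=ctrl.read_camera(c); save(p,c+"0.png",k=1.4)
    print(c,p["xyz"],np.array(p["rotation"]).tolist(),p["fx"])
    for q in("clamp_stand","vessel_rim","hub_top","spoke_ball","lid","pressure_pad","beaker","white_septum","vial_white","small_vial"):
        for r in ctrl.tip_of(q,p)[:5]:
            print(q,round(r["score"],2),np.round(r["at"]),w(p,r["at"]))
s=ctrl.get_state();print(s)
E
```

```text
top [ 0.1412 -0.0561  1.2216] [0.7545129350210867, -0.6295013821720472, 0.12065980119277567, -0.14099451445168898] 519.2475770283166Traceback (most recent call last):
  File "<stdin>", line 8, in <module>
  File "h.py", line 8, in w
    return np.array(p["xyz"])+np.array(p["rotation"])@c
                              ~~~~~~~~~~~~~~~~~~~~~~~^~
ValueError: matmul: Input operand 1 has a mismatch in its core dimension 0, with gufunc signature (n?,k),(k,m?)->(n?,m?) (size 3 is different from 4)
```

Rotation is a quaternion.

```bash
sed -i 's/np.array(p\["rotation"\])@c/R.from_quat(p["rotation"]).as_matrix()@c/; 1a from scipy.spatial.transform import Rotation as R' h.py
python3 - <<'E'
from h import *
np.set_printoptions(precision=4,suppress=True)
for c in("top","side"):
    p=ctrl.read_camera(c); save(p,c+"0.png",k=1.4)
    print(c,p["xyz"],p["fx"])
    for q in("clamp_stand","vessel_rim","hub_top","spoke_ball","lid","pressure_pad","beaker","white_septum","vial_white","small_vial"):
        for r in ctrl.tip_of(q,p)[:5]:
            print(q,round(r["score"],2),np.round(r["at"]),w(p,r["at"]))
s=ctrl.get_state();print(s)
E
```

```text
top [ 0.1412 -0.0561  1.2216] 519.2475770283166
clamp_stand 0.71 [279. 248.] [0.4992 0.0218 0.0929]
hub_top 0.91 [330. 203.] [ 0.5642 -0.0742  0.2465]
hub_top 0.32 [345. 186.] [ 0.6219 -0.0994  0.2171]
spoke_ball 0.92 [344. 185.] [ 0.6241 -0.0974  0.2168]
lid 0.84 [377. 238.] [ 0.5912 -0.2038  0.0162]
lid 0.78 [281. 239.] [0.5191 0.0211 0.0974]
beaker 0.76 [329. 275.] [ 0.4802 -0.1027  0.009 ]
white_septum 0.66 [332. 246.] [ 0.5471 -0.0985  0.027 ]
vial_white 0.59 [227. 256.] [0.4746 0.1445 0.038 ]
small_vial 0.58 [228. 242.] [0.5199 0.1543 0.003 ]
small_vial 0.41 [327. 276.] [ 0.4783 -0.0986  0.0092]
side [ 0.1906 -0.7043  0.6968] 511.422217104443
clamp_stand 0.95 [263. 277.] [ 0.5038 -0.0162  0.0431]
hub_top 0.89 [309. 194.] [ 0.5667 -0.0714  0.2451]
spoke_ball 0.95 [347. 210.] [ 0.6234 -0.1042  0.2164]
lid 0.81 [266. 247.] [0.5212 0.0042 0.0956]
pressure_pad 0.72 [306. 247.] [ 0.5534 -0.0906  0.1506]
pressure_pad 0.53 [310. 193.] [ 0.5701 -0.0676  0.2445]
beaker 0.81 [270. 327.] [ 0.4647 -0.1285  0.0308]
white_septum 0.8 [302. 314.] [ 0.5416 -0.1076  0.0089]
vial_white 0.73 [225. 252.] [0.4826 0.1367 0.0056]
small_vial 0.42 [238. 248.] [0.4788 0.0467 0.0779]
small_vial 0.19 [265. 280.] [ 0.5067 -0.0185  0.0367]
{'time': 1.2, 'qpos': array([ 1.186 ,  0.2863,  1.5767, -0.    ,  1.2786, -0.15  ]), 'dq': array([ 0.0003,  0.001 ,  0.0005, -0.0004, -0.001 ,  0.0012]), 'joint_efforts': array([  0.0009, -40.5979, -29.2935,  -0.0002,   0.0007,  -0.    ]), 'eef_pos': array([0.157 , 0.6565, 0.204 ]), 'tcp_rot': array([ 0.1171,  0.9931, -0.    , -0.    ]), 'contact_force': array([ 0.2504, -0.299 ,  0.5417]), 'wrist_torque': array([-0.0195,  0.0507,  0.0204]), 'finger_force': 0.0, 'opening': 1.003492428467106}
```

View pics/top0.png

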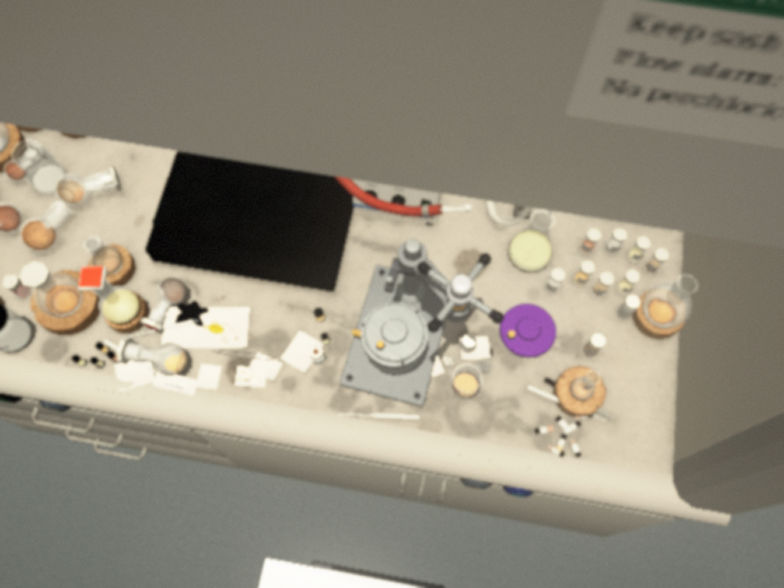

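View pics/side0.png

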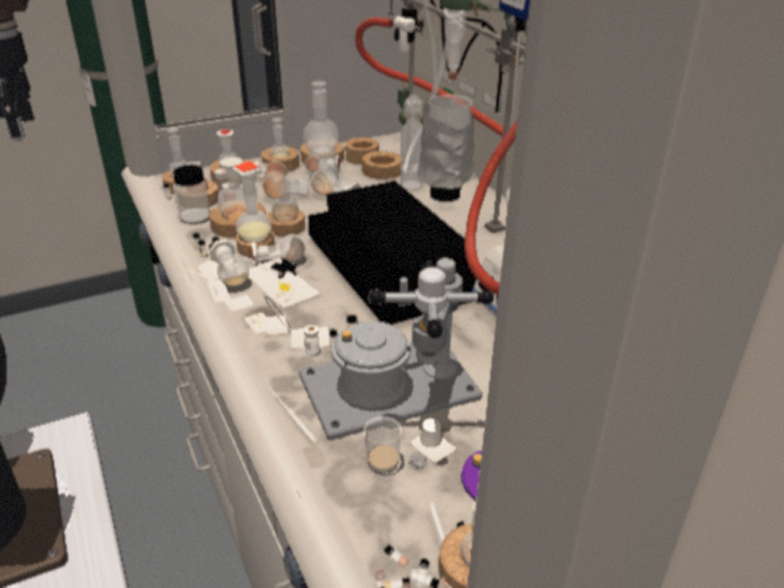

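The top view shows the steel lid with its brass port seated on the vessel at about (396,330). The hub is at (460,288) and the balls at (484,259), (497,317), (437,325) and (423,268). The post top is at (412,248). The purple disc at (528,330) is a look-alike, and the grey sash edge lies at the top. In the side view the stand, beaker (382,445) and stopper (431,432) are clear. Next I'll fit the geometry from depth and check how high the sash is.

```bash
python3 - <<'E'
from h import *
np.set_printoptions(precision=3,suppress=True)
P={}
for c in("top","side"):
    p=ctrl.read_camera(c); P[c]=p
    v,u=np.mgrid[0:420,0:560]; d=p["depth"]
    X=np.stack([(u-p["cx"])/p["fx"]*d,(v-p["cy"])/p["fy"]*d,d],-1)@R.from_quat(p["rotation"]).as_matrix().T+p["xyz"]
    X[d==0]=np.nan
    for n,ctr,z,r in(("boss",(.519,.02),.098,.03),("post",(.62,.01),.197,.03),("hub",(.566,-.073),.245,.025)):
        m=(abs(X[...,2]-z)<.005)&(np.hypot(X[...,0]-ctr[0],X[...,1]-ctr[1])<r)
        q=X[m]; print(c,n,m.sum(),q.mean(0) if m.sum() else"",(q[:,:2].min(0)+q[:,:2].max(0))/2 if m.sum() else "", np.ptp(q[:,:2],axis=0) if m.sum() else "")
    m=(p["pixels"].max(-1)<60)&(X[...,2]>.185)&(X[...,2]<.235)&(abs(X[...,0]-.566)<.1)&(abs(X[...,1]+.073)<.1)
    n,l,s,ce=cv2.connectedComponentsWithStats(m.astype(np.uint8))
    for i in range(1,n):
        if s[i,4]>8: print(c,"ball",s[i,4],ce[i],np.median(X[l==i],0))
    print(c,"dmap grid")
    if c=="top":
        for a in range(5,110,20): print(a,[tuple(np.round(X[a,b],2)) for b in (20,150,300,450,540)])
    else:
        for a in (20,60,110): print(a,[tuple(np.round(X[a,b],2)) for b in (75,95,200,390,480)])
for pt in(("top",(295,176)),("side",(319,188))): print(pt,w(P[pt[0]],pt[1]),wz(P[pt[0]],pt[1],.197))
save(P["top"],"topc.png",(215,155,385,295),4.6)
E
```

```text
top boss 345 [0.522 0.021 0.097] [0.519 0.019] [0.058 0.057]
top post 90 [0.635 0.013 0.196] [0.635 0.014] [0.026 0.023]
top hub 171 [ 0.564 -0.071  0.245] [ 0.566 -0.071] [0.033 0.03 ]
top dmap grid
5 [(np.float64(0.32), np.float64(0.13), np.float64(1.0)), (np.float64(0.33), np.float64(0.05), np.float64(1.01)), (np.float64(0.33), np.float64(-0.03), np.float64(1.03)), (np.float64(0.32), np.float64(-0.1), np.float64(1.04)), (np.float64(0.32), np.float64(-0.13), np.float64(1.05))]
25 [(np.float64(0.33), np.float64(0.13), np.float64(0.98)), (np.float64(0.33), np.float64(0.05), np.float64(1.0)), (np.float64(0.33), np.float64(-0.03), np.float64(1.01)), (np.float64(0.32), np.float64(-0.1), np.float64(1.03)), (np.float64(0.32), np.float64(-0.14), np.float64(1.04))]
45 [(np.float64(0.33), np.float64(0.14), np.float64(0.96)), (np.float64(0.33), np.float64(0.06), np.float64(0.98)), (np.float64(0.33), np.float64(-0.03), np.float64(1.0)), (np.float64(0.33), np.float64(-0.11), np.float64(1.01)), (np.float64(0.32), np.float64(-0.14), np.float64(1.02))]
65 [(np.float64(0.33), np.float64(0.16), np.f
[... 1510 characters left out ...]
.65))]
60 [(np.float64(0.39), np.float64(1.63), np.float64(0.02)), (np.float64(0.39), np.float64(0.94), np.float64(0.22)), (np.float64(0.72), np.float64(0.93), np.float64(0.18)), (np.float64(0.35), np.float64(-0.51), np.float64(0.62)), (np.float64(0.35), np.float64(-0.56), np.float64(0.64))]
110 [(np.float64(0.34), np.float64(1.68), np.float64(-0.21)), (np.float64(0.36), np.float64(0.94), np.float64(0.06)), (np.float64(0.67), np.float64(0.84), np.float64(0.04)), (np.float64(0.35), np.float64(-0.52), np.float64(0.6)), (np.float64(0.35), np.float64(-0.57), np.float64(0.62))]
('top', (295, 176)) [0.635 0.011 0.197] [0.635 0.011 0.197]
('side', (319, 188)) [0.635 0.008 0.196] [0.634 0.007 0.197]
```

View pics/topc.png

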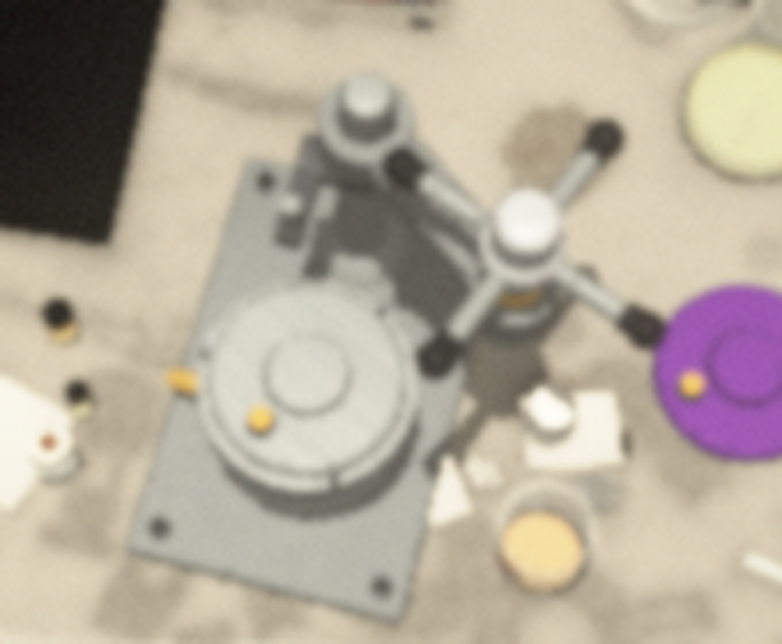

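The post axis is about (0.634,0.0105), the vessel about (0.524,0.020) and the hub about (0.565,-0.073,0.245). That makes the arm about 55° out and the wheel about 1.4 rad, and the sash is at z > 0.9, so it isn't in the way. I'll write a small planner that works out the row values.

```bash
cat > pl.py <<'E'
import numpy as np
c,s=lambda d:np.cos(np.radians(d)),lambda d:np.sin(np.radians(d))
POST=np.array([.634,.0105]); 
def armpos(b,off):   # tool pushing the hub; b=arm direction deg; a=b (y axis = b-90)
    q=POST+.110*np.array([c(b),s(b)])+off*np.array([c(b+90),s(b+90)]); return q
def spokepos(ax,al,rad,off):
    return np.array(ax)+rad*np.array([c(al),s(al)])+off*np.array([c(al+90),s(al+90)])
def plan(st,wps,step=.038,turn=6.9):
    """st,wps: x,y,z,a(deg of tool x); prints rows per call"""
    cur=np.array(st,float); pts=[]; last=cur
    for wp in wps:
        wp=np.array(wp,float); sp=wp[4] if len(wp)>4 else step; wp=wp[:4]
        n=max(1,int(np.ceil(max(np.linalg.norm(wp[:3]-last[:3])/sp,abs(wp[3]-last[3])/turn)-1e-6)))
        pts+= [last+(wp-last)*k/n for k in range(1,n+1)]; last=wp
    for i in range(0,len(pts),5):
        b=cur.copy(); rows=[]
        for p in pts[i:i+5]:
            d=p-b; X=np.array([c(b[3]),s(b[3])]); Y=np.array([s(b[3]),-c(b[3])])
            r=[round(d[:2]@X,3),round(d[:2]@Y,3),round(-d[2],3),round(-d[3],1)]
            xy=b[:2]+r[0]*X+r[1]*Y; cur=np.array([*xy,b[2]-r[2],b[3]-r[3]]); rows.append("[1,%g,%g,%g,%g]"%tuple(r))
        print("["+",".join(rows)+"]")
    print("end",cur.round(4))
E
python3 - <<'E'
from pl import *
p=armpos(230.4,.05)
plan([.157,.6565,.204,166.5],[(.30,.50,.32,180),(.45,.2,.32,205),(*p,.32,230),(*p,.225,230)])
E
```

```text
[[1,-0.025,-0.017,-0.017,-1.9],[1,-0.05,-0.034,-0.033,-3.9],[1,-0.075,-0.051,-0.05,-5.8],[1,-0.1,-0.068,-0.066,-7.7],[1,-0.125,-0.085,-0.083,-9.6]]
[[1,-0.022,-0.021,-0.016,-2],[1,-0.044,-0.042,-0.033,-3.9],[1,-0.063,-0.074,-0.033,-6.7],[1,-0.082,-0.106,-0.033,-9.5],[1,-0.101,-0.138,-0.033,-12.2]]
[[1,-0.012,-0.035,-0,-2.8],[1,-0.023,-0.071,-0,-5.6],[1,-0.035,-0.106,-0,-8.4],[1,-0.047,-0.142,-0,-11.1],[1,-0.058,-0.177,-0,-13.9]]
[[1,-0.003,-0.037,-0,-2.8],[1,-0.006,-0.075,-0,-5.6],[1,-0.009,-0.113,-0,-8.4],[1,-0.012,-0.151,-0,-11.1],[1,-0.014,-0.189,-0,-13.9]]
[[1,0.006,-0.037,-0,-2.8],[1,0.012,-0.075,-0,-5.6],[1,0.019,-0.112,-0,-8.3],[1,0.025,-0.15,-0,-11.1],[1,0.031,-0.187,-0,-13.9]]
[[1,0,-0,0.032,-0],[1,0,-0,0.063,-0],[1,0,-0,0.095,-0]]
end [ 6.025e-01 -1.057e-01  2.250e-01  2.300e+02]
```

```bash
i="python3 -m inch"
$i '[[1,-0.025,-0.017,-0.017,-1.9],[1,-0.05,-0.034,-0.033,-3.9],[1,-0.075,-0.051,-0.05,-5.8],[1,-0.1,-0.068,-0.066,-7.7],[1,-0.125,-0.085,-0.083,-9.6]]' 
$i '[[1,-0.022,-0.021,-0.016,-2],[1,-0.044,-0.042,-0.033,-3.9],[1,-0.063,-0.074,-0.033,-6.7],[1,-0.082,-0.106,-0.033,-9.5],[1,-0.101,-0.138,-0.033,-12.2]]'
```

```text
time: 1.72
eef_pos: [0.2594, 0.5436, 0.2877]
tcp_rot: [0.033, 0.999, -0.0, -0.0]
contact_force: [0.1, 0.3, 0.6]
opening: 0.3
finger_force: 0.0
time: 2.13
eef_pos: [0.3509, 0.3989, 0.3207]
tcp_rot: [-0.074, 0.997, 0.0, 0.001]
contact_force: [0.5, -0.1, -0.2]
opening: -0.005
finger_force: 0.0
```

```bash
i="python3 -m inch"
$i '[[1,-0.012,-0.035,0,-2.8],[1,-0.023,-0.071,0,-5.6],[1,-0.035,-0.106,0,-8.4],[1,-0.047,-0.142,0,-11.1],[1,-0.058,-0.177,0,-13.9]]'
$i '[[1,-0.003,-0.037,0,-2.8],[1,-0.006,-0.075,0,-5.6],[1,-0.009,-0.113,0,-8.4],[1,-0.012,-0.151,0,-11.1],[1,-0.014,-0.189,0,-13.9]]'
$i '[[1,0.006,-0.037,0,-2.8],[1,0.012,-0.075,0,-5.6],[1,0.019,-0.112,0,-8.3],[1,0.025,-0.15,0,-11.1],[1,0.031,-0.187,0,-13.9]]'
$i '[[1,0,0,0,0],[1,0,0,0,0],[1,0,0,0.01,0],[1,0,0,0.02,0]]'
python3 - <<'E'
from h import *
s=ctrl.get_state(); M=R.from_quat(s["tcp_rot"]).as_matrix(); print(np.degrees(np.arctan2(M[1,0],M[0,0]))%360,s["qpos"],s["eef_pos"])
p=ctrl.read_camera("side"); save(p,"s1.png",(200,100,380,340),2.5)
E
```

```text
time: 2.55
eef_pos: [0.4338, 0.2318, 0.3204]
tcp_rot: [-0.194, 0.981, 0.0, 0.0]
contact_force: [0.6, -0.1, 0.3]
opening: 0.002
finger_force: 0.0
time: 2.97
eef_pos: [0.5184, 0.0621, 0.3204]
tcp_rot: [-0.311, 0.95, -0.0, 0.0]
contact_force: [1.3, -0.1, -0.8]
opening: 0.001
finger_force: 0.0
time: 3.38
eef_pos: [0.6037, -0.1074, 0.3202]
tcp_rot: [-0.424, 0.906, -0.0, 0.0]
contact_force: [-0.3, 0.6, 0.3]
opening: 0.002
finger_force: 0.0
time: 3.72
eef_pos: [0.6032, -0.1044, 0.3003]
tcp_rot: [-0.423, 0.906, -0.001, 0.001]
contact_force: [0.8, 0.8, 1.0]
opening: -0.001
finger_force: 0.0
230.0941208717587 [-3.37105137e-01  9.04767689e-02  1.62798457e+00  2.85664690e-04
  1.42137364e+00 -2.78225040e+00] [ 0.60316923 -0.10440008  0.30028132]
```

View pics/s1.png

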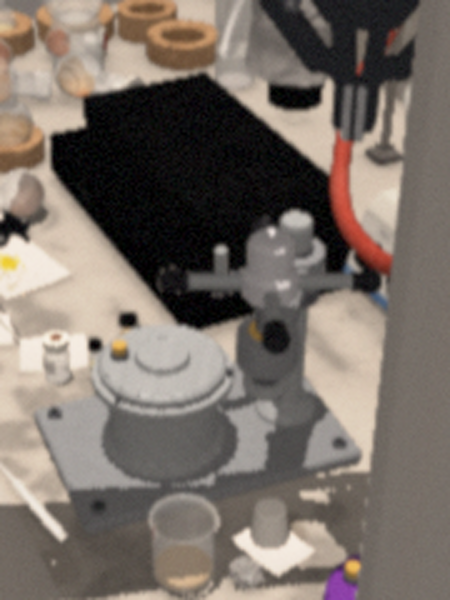

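The shut gripper hangs at (350,120), right of and behind the wheel hub at (268,250), clear of everything. Next: descend and plan the arc push.

```bash
python3 -m inch '[[1,0,0,0.035,0],[1,0,0,0.07,0],[1,0,0,0.075,0],[1,0,0,0.075,0]]'
python3 - <<'E'
from pl import *
W=[(*armpos(230,.027),.225,230,.012)]
for b in range(226,177,-4): W.append((*armpos(b,.025),.225,b))
plan([.6030,-.1047,.225,230],W)
E
```

```text
time: 4.1
eef_pos: [0.6007, -0.1035, 0.2211]
tcp_rot: [-0.424, 0.906, 0.003, -0.003]
contact_force: [1.2, -1.0, -0.3]
opening: -0.002
finger_force: 0.0
[[1,0.001,0.012,-0,-0],[1,0.002,0.023,-0,-0],[1,0.003,0.033,-0,4],[1,0.004,0.041,-0,8],[1,0.005,0.049,-0,12]]
[[1,0.001,0.008,-0,4],[1,0.002,0.015,-0,8],[1,0.002,0.023,-0,12],[1,0.002,0.031,-0,16],[1,0.001,0.039,-0,20]]
[[1,0.002,0.008,-0,4],[1,0.003,0.015,-0,8],[1,0.003,0.023,-0,12],[1,0.003,0.031,-0,16],[1,0.002,0.039,-0,20]]
end [ 5.235e-01 -1.040e-02  2.250e-01  1.780e+02]
```

```bash
i="python3 -m inch"
$i '[[1,0.001,0.012,-0.002,0],[1,0.002,0.023,-0.002,0],[1,0.003,0.033,-0.002,4],[1,0.004,0.041,-0.002,8],[1,0.005,0.049,-0.002,12]]'
$i '[[1,0.001,0.008,0,4],[1,0.002,0.015,0,8],[1,0.002,0.023,0,12],[1,0.002,0.031,0,16],[1,0.001,0.039,0,20]]'
```

```text
time: 4.52
eef_pos: [0.5627, -0.0771, 0.2298]
tcp_rot: [-0.325, 0.946, -0.001, 0.002]
contact_force: [0.8, 0.5, 1.1]
opening: -0.002
finger_force: 0.0
time: 4.93
eef_pos: [0.5379, -0.0471, 0.2297]
tcp_rot: [-0.155, 0.988, -0.001, 0.002]
contact_force: [-0.3, 0.1, -0.1]
opening: 0.005
finger_force: 0.0
```

```bash
python3 - <<'E'
from h import *
s=ctrl.get_state();print(s["eef_pos"],s["contact_force"])
for c in("side","top"):
    p=ctrl.read_camera(c)
    for r in ctrl.tip_of("hub_top",p)[:2]+ctrl.tip_of("spoke_ball",p)[:4]: print(c,r["score"],r["at"],w(p,r["at"]))
    if c=="side": save(p,"s2.png",(200,100,380,340),2.5)
E
```

```text
[ 0.53787684 -0.04712693  0.22973007] [-0.31684222  0.09499283 -0.1161165 ]
side 0.84 [308.3, 193.3] [ 0.56635988 -0.0685815   0.2452579 ]
side 0.56 [346.4, 212.9] [ 0.62060104 -0.10708319  0.21262414]
top 0.48 [330.9, 205.0] [ 0.42421755 -0.06931756  0.56232133]
```

View pics/s2.png

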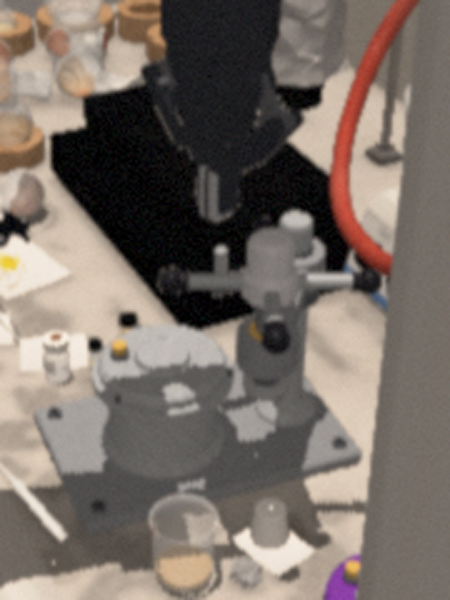

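```bash
python3 - <<'E'
from h import *
np.set_printoptions(precision=4,suppress=True)
p=ctrl.read_camera("side"); Rm=R.from_quat(p["rotation"]).as_matrix()
def pr(x): c=Rm.T@(np.array(x)-p["xyz"]); return c[0]/c[2]*p["fx"]+p["cx"],c[1]/c[2]*p["fy"]+p["cy"],c[2]
print(pr(ctrl.get_state()["eef_pos"]),p["xyz"],p["rotation"])
for uv in((286,183),(286,180),(280,178),(290,180),(308,194)): print(uv,w(p,uv), p["depth"][uv[1],uv[0]])
E
```

```text
(np.float64(287.5790623619131), np.float64(200.16986142689274), np.float64(0.8779104019776994)) [ 0.1906 -0.7043  0.6968] [ 0.8584 -0.2001  0.1086 -0.4597]
(286, 183) [ 0.5303 -0.0557  0.2679] 0.84656703
(286, 180) [ 0.5304 -0.0555  0.2735] 0.8401226
(280, 178) [ 0.525  -0.044   0.2727] 0.8514558
(290, 180) [ 0.5356 -0.0598  0.2744] 0.8404572
(308, 194) [ 0.564  -0.0716  0.2462] 0.85970443
```

```bash
python3 - <<'E'
from h import *
np.set_printoptions(precision=3,suppress=True)
p=ctrl.read_camera("side")
for v in range(176,206,2): print(v,[w(p,(u,v)) for u in (281,286,291)],p["pixels"][v,286])
save(p,"s3.png",(255,150,345,220),8)
s=ctrl.get_state();print(s)
E
```

```text
176 [array([ 0.526, -0.046,  0.278]), array([ 0.53 , -0.056,  0.282]), array([ 0.537, -0.06 ,  0.282])] [96 96 93]
178 [array([ 0.525, -0.047,  0.274]), array([ 0.53 , -0.056,  0.278]), array([ 0.537, -0.06 ,  0.278])] [97 92 91]
180 [array([ 0.525, -0.047,  0.271]), array([ 0.53 , -0.056,  0.274]), array([ 0.537, -0.06 ,  0.274])] [97 92 93]
182 [array([ 0.525, -0.048,  0.267]), array([ 0.53 , -0.056,  0.27 ]), array([ 0.537, -0.061,  0.271])] [94 90 88]
184 [array([ 0.525, -0.048,  0.263]), array([ 0.53 , -0.056,  0.266]), array([ 0.538, -0.06 ,  0.266])] [93 91 89]
186 [array([ 0.526, -0.047,  0.259]), array([ 0.53 , -0.056,  0.262]), array([ 0.538, -0.059,  0.262])] [99 94 92]
188 [array([0.641, 0.18 , 0.102]), array([ 0.531, -0.055,  0.258]), array([0.659, 0.166, 0.105])] [101  96  95]
190 [array([0.641, 0.18 , 0.097]), array([0.647, 0.166, 0.103]), array([0.659, 0.166, 0.1  ])] [41 39 36]
192 [array([0.641, 0.179, 0.092]), array([0.647, 0.166, 0.098]), array([0.659, 0.164, 0.095])] [5 7 9]
194 [array([0.64 , 0.178, 0.087]), array([0.646, 0.164, 0.094]), array([0.658, 0.163, 0.0
[... 319 characters left out ...]
141 138 131]
202 [array([0.641, 0.179, 0.065]), array([0.582, 0.041, 0.161]), array([0.658, 0.162, 0.07 ])] [95 90 88]
204 [array([0.64 , 0.177, 0.061]), array([0.582, 0.042, 0.155]), array([0.658, 0.162, 0.065])] [84 84 80]
{'time': 5.3333, 'qpos': array([-0.277, -0.031,  1.884, -0.   ,  1.288, -2.163]), 'dq': array([-0.001,  0.006,  0.004, -0.   , -0.001,  0.005]), 'joint_efforts': array([  0.086, -28.354, -29.479,   0.002,   0.   ,  -0.005]), 'eef_pos': array([ 0.538, -0.048,  0.227]), 'tcp_rot': array([-0.157,  0.988, -0.   ,  0.   ]), 'contact_force': array([-1.263, -0.35 , -0.212]), 'wrist_torque': array([ 0.002, -0.053,  0.025]), 'finger_force': 0.0, 'opening': -0.0016945854305673584}
```

View pics/s3.png

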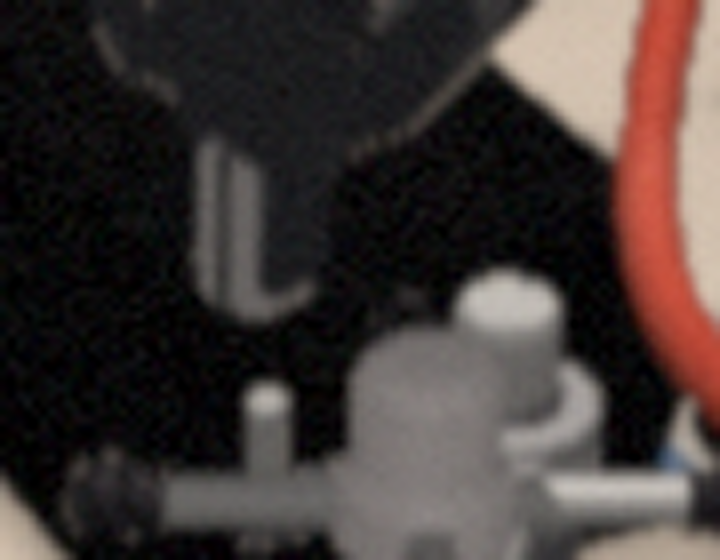

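The wheel hasn't moved. The real finger ends sit at z≈0.257 when 0.227 is reported, so they are about 29 mm higher than the reported TCP, and they passed just over the hub. I'll go back to the start of the push and come down lower, checking with depth.

```bash
python3 - <<'E'
from pl import *
p=armpos(230,.052)
plan([.538,-.048,.227,198],[(.538,-.048,.26,198),(*p,.26,230),(*p,.209,230)])
E
```

```text
[[1,0,0,-0.033,-0],[1,-0.009,-0.015,-0.033,-6.4],[1,-0.017,-0.031,-0.033,-12.8],[1,-0.026,-0.046,-0.033,-19.2],[1,-0.035,-0.061,-0.033,-25.6]]
[[1,-0.001,-0.018,-0,-6.4],[1,-0.001,-0.018,0.026,-6.4],[1,-0.001,-0.018,0.051,-6.4]]
end [ 6.033e-01 -1.075e-01  2.090e-01  2.300e+02]
```

```bash
i="python3 -m inch"
$i '[[1,0,0,-0.033,0],[1,-0.009,-0.015,-0.033,-6.4],[1,-0.017,-0.031,-0.033,-12.8],[1,-0.026,-0.046,-0.033,-19.2],[1,-0.035,-0.061,-0.033,-25.6]]'
$i '[[1,-0.001,-0.018,0,-6.4],[1,-0.001,-0.018,0.026,-6.4],[1,-0.001,-0.018,0.051,-6.4],[1,-0.001,-0.018,0.051,-6.4]]'
cat > tip.py <<'E'
from h import *
np.set_printoptions(precision=4,suppress=True)
def tip(name="side",sv=None,crop=None,k=5):
    p=ctrl.read_camera(name); s=ctrl.get_state(); e=s["eef_pos"]
    v,u=np.mgrid[0:420,0:560]; d=p["depth"]
    X=np.stack([(u-p["cx"])/p["fx"]*d,(v-p["cy"])/p["fy"]*d,d],-1)@R.from_quat(p["rotation"]).as_matrix().T+p["xyz"]
    m=(d>0)&(np.hypot(X[...,0]-e[0],X[...,1]-e[1])<.022)&(abs(X[...,2]-e[2]-.02)<.05)
    q=X[m]; print("eef",e,"F",s["contact_force"])
    if len(q): print("near-tool points: zmin",np.sort(q[:,2])[:4],"ctr",(q[:,:2].min(0)+q[:,:2].max(0))/2,np.ptp(q[:,:2],axis=0))
    if sv: save(p,sv,crop,k)
    return p,X
E
python3 - <<'E'
from tip import *
tip()
E
```

```text
time: 5.75
eef_pos: [0.5905, -0.0957, 0.2602]
tcp_rot: [-0.374, 0.927, -0.0, 0.0]
contact_force: [0.0, -0.3, 0.1]
opening: -0.006
finger_force: 0.0
time: 6.08
eef_pos: [0.6, -0.1067, 0.2025]
tcp_rot: [-0.423, 0.906, 0.004, -0.004]
contact_force: [0.4, -0.5, -0.8]
opening: -0.001
finger_force: 0.0
eef [ 0.6009 -0.1068  0.2052] F [-0.2696  0.1729 -0.2542]
near-tool points: zmin [0.2015 0.2027 0.2033 0.2049] ctr [ 0.6015 -0.1061] [0.0426 0.0391]
```

```bash
python3 - <<'E'
from tip import *
p,X=tip(sv="s4.png",crop=(260,130,370,230),k=6)
E
```

```text
eef [ 0.6022 -0.1071  0.2079] F [ 0.1063 -0.4743  0.4671]
near-tool points: zmin [0.2002 0.2016 0.203  0.2047] ctr [ 0.6028 -0.1059] [0.0422 0.0368]
```

View pics/s4.png

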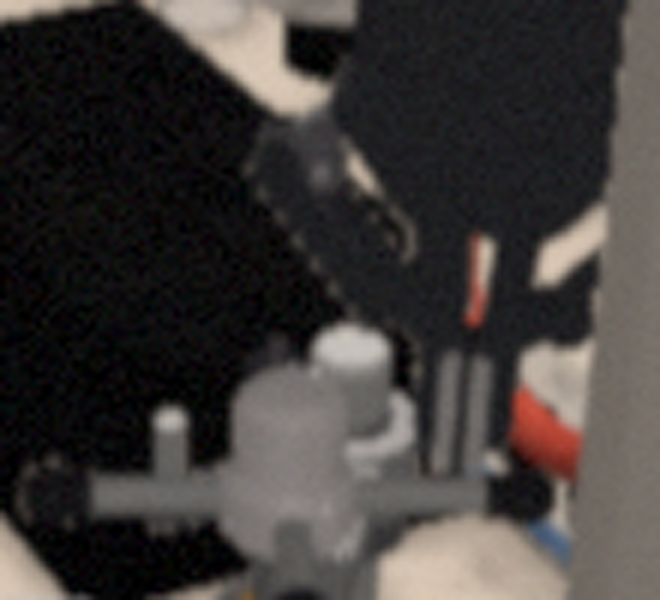

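```bash
python3 - <<'E'
from tip import *
p,X=tip()
for v in range(194,216,2): print(v,[X[v,u] for u in (331,335,340)])
E
```

```text
eef [ 0.6032 -0.1073  0.2098] F [ 0.0578 -0.3615  0.5515]
near-tool points: zmin [0.1998 0.2034 0.2034 0.2043] ctr [ 0.6043 -0.1062] [0.0413 0.0373]
194 [array([ 0.5869, -0.1066,  0.2593]), array([ 0.5912, -0.1117,  0.261 ]), array([ 0.5975, -0.1168,  0.2621])]
196 [array([ 0.588 , -0.1053,  0.2544]), array([ 0.5917, -0.1114,  0.2569]), array([ 0.5985, -0.1158,  0.2574])]
198 [array([ 0.5884, -0.1051,  0.2504]), array([ 0.5915, -0.1122,  0.2535]), array([ 0.598 , -0.117 ,  0.2544])]
200 [array([ 0.5892, -0.1044,  0.2458]), array([ 0.592 , -0.1119,  0.2493]), array([ 0.599 , -0.1161,  0.2498])]
202 [array([ 0.5888, -0.1053,  0.2426]), array([ 0.5906, -0.1145,  0.2473]), array([ 0.5977, -0.1183,  0.2475])]
204 [array([0.7567, 0.1465, 0.0459]), array([ 0.5924, -0.1122,  0.2416]), array([ 0.5979, -0.1186,  0.2437])]
206 [array([0.7556, 0.1442, 0.042 ]), array([ 0.5922, -0.1129,  0.2381]), array([ 0.5982, -0.1187,  0.2398])]
208 [array([0.7565, 0.145 , 0.0356]), array([0.7691, 0.1469, 0.0309]), array([0.7744, 0.1339, 0.0369])]
210 [array([ 0.601 , -0.0889,  0.2135]), array([ 0.6066, -0.0927,  0.2141]), array([ 0.6153, -0.0951,  0.213 ])]
212 [array([ 0.5987, -0.0927,  0.2123]), array([ 0.6053, -0.095 ,  0.2117]), array([ 0.612 , -0.1003,  0.2129])]
214 [array([ 0.5969, -0.096 ,  0.2107]), array([ 0.6035, -0.0982,  0.2101]), array([ 0.6106, -0.1028,  0.2107])]
```

The finger bottom is at z≈0.236 for a reported 0.210, so the offset is 27 mm with the fingers' half thickness about 10 mm. xy agrees. I'll lower to 0.198 and push.

```bash
python3 - <<'E'
from pl import *
W=[(.6033,-.1073,.199,230),(*armpos(230,.028),.198,230,.012)]
for b in range(226,177,-4): W.append((*armpos(b,.026),.198,b))
plan([.6033,-.1075,.209,230],W)
E
```

```text
[[1,-0,0,0.01,-0],[1,-0,0.008,0.01,-0],[1,-0,0.016,0.011,-0],[1,-0,0.024,0.011,-0],[1,0.001,0.034,0.011,4]]
[[1,0.002,0.008,-0,4],[1,0.003,0.016,-0,8],[1,0.003,0.023,-0,12],[1,0.003,0.031,-0,16],[1,0.003,0.039,-0,20]]
[[1,0.001,0.008,-0,4],[1,0.002,0.016,-0,8],[1,0.003,0.024,-0,12],[1,0.003,0.032,-0,16],[1,0.002,0.04,-0,20]]
[[1,0.001,0.007,-0,4],[1,0.002,0.015,-0,8]]
end [ 5.236e-01 -1.170e-02  1.980e-01  1.780e+02]
```

```bash
i="python3 -m inch"
$i '[[1,0,0,0.01,0],[1,0,0.008,0.01,0],[1,0,0.016,0.011,0],[1,0,0.024,0.011,0],[1,0.001,0.034,0.011,4]]'
$i '[[1,0.002,0.008,0,4],[1,0.003,0.016,0,8],[1,0.003,0.023,0,12],[1,0.003,0.031,0,16]]'
python3 - <<'E'
from tip import *
p,X=tip()
for r in ctrl.tip_of("hub_top",p)[:2]: print(r["score"],r["at"],w(p,r["at"]))
E
```

```text
time: 6.65
eef_pos: [0.5767, -0.0874, 0.1987]
tcp_rot: [-0.391, 0.92, -0.003, 0.001]
contact_force: [1.5, -5.4, -2.3]
opening: 0.001
finger_force: 2.5
time: 6.98
eef_pos: [0.552, -0.0674, 0.1987]
tcp_rot: [-0.258, 0.966, -0.002, 0.001]
contact_force: [2.7, -3.8, -2.1]
opening: 0.002
finger_force: 2.2
eef [ 0.5508 -0.0658  0.1986] F [-0.3118  1.2309  0.7404]
near-tool points: zmin [0.1686 0.1687 0.1689 0.169 ] ctr [ 0.5505 -0.065 ] [0.0395 0.0411]
0.69 [265.5, 247.9] [0.5189 0.0033 0.0955]
0.55 [286.1, 186.9] [ 0.5431 -0.032   0.2443]
```

The hub is moving with the tool. I'll continue to the stop.

```bash
python3 - <<'E'
from pl import *
W=[]
for b in list(range(206,181,-4))+[180,178,176,174]: W.append((*armpos(b,.026),.198,b))
plan([*armpos(210,.026),.198,210],W)
E
python3 -m inch '[[1,0.001,0.007,0,4],[1,0.002,0.015,0,8],[1,0.003,0.023,0,12],[1,0.003,0.031,0,16],[1,0.002,0.038,0,20]]'
```

```text
[[1,0.002,0.008,-0,4],[1,0.003,0.016,-0,8],[1,0.003,0.023,-0,12],[1,0.003,0.031,-0,16],[1,0.002,0.039,-0,20]]
[[1,0.002,0.008,-0,4],[1,0.003,0.016,-0,8],[1,0.003,0.02,-0,10],[1,0.003,0.024,-0,12],[1,0.003,0.027,-0,14]]
[[1,0.001,0.004,-0,2]]
end [ 5.221e-01 -4.100e-03  1.980e-01  1.740e+02]
time: 7.5
eef_pos: [0.5312, -0.0357, 0.1988]
tcp_rot: [-0.087, 0.996, -0.002, 0.001]
contact_force: [-0.2, -4.2, -0.4]
opening: -0.003
finger_force: 2.2
```

```bash
i="python3 -m inch"
$i '[[1,0.002,0.008,0,4],[1,0.003,0.015,0,7],[1,0.003,0.018,0,9]]'
$i '[[1,0.0,0.003,0,2],[1,0.0,0.005,0,3]]'
$i '[[1,0.0,0.002,0,1],[1,0.0,0.004,0,2]]'
```

```text
time: 7.75
eef_pos: [0.525, -0.0178, 0.1988]
tcp_rot: [-0.009, 1.0, -0.001, 0.001]
contact_force: [0.5, -5.8, -0.0]
opening: 0.002
finger_force: 2.0
time: 7.92
eef_pos: [0.524, -0.0134, 0.1987]
tcp_rot: [0.016, 1.0, -0.002, -0.001]
contact_force: [-3.0, -4.0, 0.7]
opening: -0.001
finger_force: 2.3
time: 8.08
eef_pos: [0.524, -0.0096, 0.1985]
tcp_rot: [0.034, 0.999, -0.001, -0.001]
contact_force: [-4.0, -4.6, 1.2]
opening: 0.001
finger_force: 2.3
```

```bash
i="python3 -m inch"
$i '[[1,0.0,0.002,0,0],[1,0.0,0.004,0,0]]'
$i '[[1,0.0,0.001,0,0],[1,0.0,0.002,0,0]]'
$i '[[1,0.0,0.001,0,0],[1,0.0,0.002,0,0]]'
```

```text
time: 8.25
eef_pos: [0.5241, -0.0085, 0.1987]
tcp_rot: [0.033, 0.999, -0.005, -0.001]
contact_force: [-5.5, -16.1, 0.8]
opening: 0.0
finger_force: 8.4
time: 8.42
eef_pos: [0.5241, -0.0086, 0.1987]
tcp_rot: [0.033, 0.999, -0.007, -0.002]
contact_force: [-6.7, -19.5, 1.5]
opening: -0.004
finger_force: 10.0
time: 8.58
eef_pos: [0.5241, -0.0085, 0.1988]
tcp_rot: [0.033, 0.999, -0.01, -0.002]
contact_force: [-6.4, -24.8, 1.8]
opening: -0.003
finger_force: 12.5
```

It's at the stop: the force climbs and the position stays put. I'll back off, lift and measure the wheel.

```bash
i="python3 -m inch"
$i '[[1,0,-0.015,0,0],[1,0,-0.03,0,0],[1,-0.0,-0.04,-0.03,0],[1,0.03,-0.07,-0.06,0],[1,0.05,-0.1,-0.07,0]]'
$i '[[1,0,0,0,0],[1,0,0,0,0]]'
cat > wheel.py <<'E'
from tip import *
def wheel(z0=.18,z1=.235,c=(.524,.02)):
    for n in("side","top"):
        p,X=tip(n)
        for r in ctrl.tip_of("hub_top",p)[:1]: print(n,"hub",r["score"],r["at"],w(p,r["at"]))
        m=(p["pixels"].max(-1)<60)&(X[...,2]>z0)&(X[...,2]<z1)&(abs(np.hypot(X[...,0]-c[0],X[...,1]-c[1])-.068)<.015)
        k,l,s,ce=cv2.connectedComponentsWithStats(m.astype(np.uint8))
        for i in range(1,k):
            if s[i,4]>8:
                q=np.median(X[l==i],0); print(n,"ball",s[i,4],ce[i],q,"ang",np.degrees(np.arctan2(q[1]-c[1],q[0]-c[0]))%360)
        for r in ctrl.tip_of("spoke_ball",p)[:4]:
            q=w(p,r["at"]);print(n,"sb",round(r["score"],2),r["at"],q,np.degrees(np.arctan2(q[1]-c[1],q[0]-c[0]))%360)
    return p,X
E
python3 -c "
from wheel import *
p,X=wheel(); save(p,'t5.png',(230,130,380,290),4)"
```

```text
time: 9.0
eef_pos: [0.4727, -0.0927, 0.2693]
tcp_rot: [0.032, 0.999, 0.0, 0.002]
contact_force: [-0.1, -1.5, 0.8]
opening: -0.0
finger_force: 0.0
time: 9.17
eef_pos: [0.4721, -0.094, 0.2681]
tcp_rot: [0.035, 0.999, -0.0, 0.002]
contact_force: [-0.7, 0.0, -0.7]
opening: 0.004
finger_force: 0.0
eef [ 0.472  -0.093   0.2667] F [ 0.1897  1.1028 -0.4409]
near-tool points: zmin [0.2934 0.2946 0.2952 0.2954] ctr [ 0.4696 -0.0946] [0.0236 0.0297]
side hub 0.91 [264.2, 170.7] [ 0.4592 -0.124   0.3424]
side ball 54 [243.2407 176.7778] [0.5102 0.0831 0.2149] ang 102.34723950741255
side ball 75 [293.9333 181.6   ] [0.5898 0.0255 0.213 ] ang 4.777405356589167
side ball 72 [233.4028 202.9028] [0.4582 0.0054 0.2143] ang 192.4965000799958
side ball 93 [285.1828 207.8172] [ 0.5328 -0.0501  0.2139] ang 277.1714801425977
side sb 0.7 [286.1, 208.0] [ 0.5332 -0.0519  0.2154] 277.30671614791345
eef [ 0.472  -0.0919  0.2651] F [0.261  0.5291 0.0366]
top hub 0.61 [279.9, 211.2] [ 0.3918 -0.0042  0.5894]
```

View pics/t5.png

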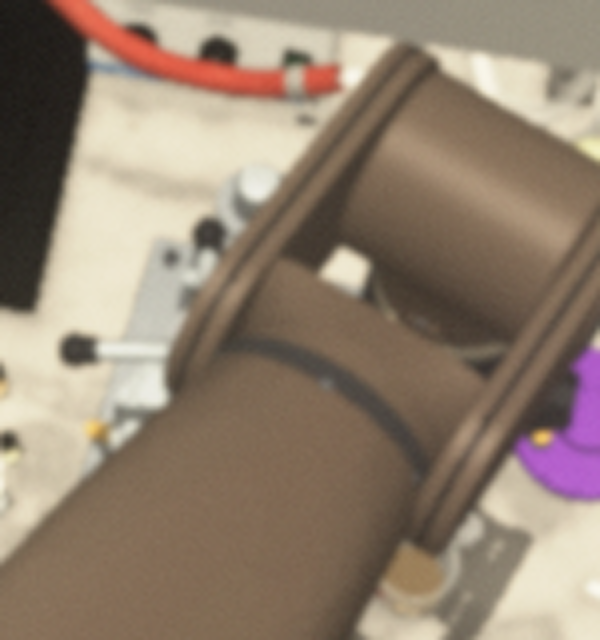

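The arm now lies over the vessel, with the balls at about 9°, 99°, 189° and 279°. The robot's forearm hides most of the top view. Before going next to the hub I'll measure how far the gripper's body hangs above the real finger tips.

```bash
python3 - <<'E'
from tip import *
p,X=tip()
s=ctrl.get_state(); M=R.from_quat(s["tcp_rot"]).as_matrix(); L=(X-s["eef_pos"])@M   # tool coords
z=-L[...,2]
m=(abs(L[...,0])<.06)&(abs(L[...,1])<.08)&(z>.01)&(z<.16)
for h in np.arange(.02,.15,.008):
    q=L[m&(z>=h)&(z<h+.008)]
    if len(q): print("above TCP %.3f n=%d x %.3f..%.3f y %.3f..%.3f"%(h,len(q),*np.percentile(q[:,0],[1,99]),*np.percentile(q[:,1],[1,99])))
E
```

```text
eef [ 0.4721 -0.0921  0.2652] F [-0.3596 -0.0597 -0.0897]
near-tool points: zmin [0.2909 0.2913 0.2918 0.2924] ctr [ 0.4695 -0.0926] [0.0242 0.0291]
above TCP 0.020 n=9 x -0.008..0.006 y -0.006..-0.003
above TCP 0.028 n=45 x -0.009..0.012 y -0.012..0.005
above TCP 0.036 n=75 x -0.009..0.013 y -0.014..0.008
above TCP 0.044 n=82 x -0.009..0.013 y -0.015..0.008
above TCP 0.052 n=75 x -0.009..0.013 y -0.014..0.006
above TCP 0.060 n=41 x -0.005..0.014 y -0.015..0.011
above TCP 0.068 n=71 x -0.009..0.015 y -0.031..0.028
above TCP 0.076 n=136 x -0.010..0.015 y -0.038..0.038
above TCP 0.084 n=99 x -0.010..0.016 y -0.045..0.044
above TCP 0.092 n=171 x -0.010..0.019 y -0.051..0.047
above TCP 0.100 n=163 x -0.010..0.019 y -0.057..0.054
above TCP 0.108 n=216 x -0.011..0.019 y -0.062..0.059
above TCP 0.116 n=263 x -0.017..0.021 y -0.061..0.058
above TCP 0.124 n=228 x -0.018..0.021 y -0.051..0.030
above TCP 0.132 n=201 x -0.008..0.020 y -0.042..0.016
above TCP 0.140 n=127 x -0.009..0.013 y -0.040..-0.003
above TCP 0.148 n=109 x -0.016..0.036 y -0.038..-0.005
```

The linkage is thin along tool x and begins 41 mm above the finger ends. Keeping tool x radial therefore clears the hub. Stroke 1 plan:

```bash
cat >> pl.py <<'E'
AX=(.524,.0197)
def stroke(st,a0,a1,zmid0,off=.018,rad=.047,gap=.034,up=.27):
    """from high pose st: over start, down, in, arc; eef z = mid-.037"""
    z=zmid0-.037; p=spokepos(AX,a0,rad,gap)
    W=[(*p,up,a0),(*p,z,a0),(*spokepos(AX,a0,rad,off+.003),z,a0,.012)]
    n=int(np.ceil((a0-a1)/6.5))
    for k in range(1,n+1):
        a=a0+(a1-a0)*k/n; W.append((*spokepos(AX,a,rad,off),z-.005*np.radians(a0-a),a))
    plan(st,W)
E
python3 - <<'E'
from pl import *
stroke([.472,-.092,.265,176],190,115,.208)
E
```

```text
[[1,-0.002,0.024,-0.002,-4.7],[1,-0.004,0.047,-0.003,-9.3],[1,-0.007,0.071,-0.005,-14],[1,-0.007,0.071,0.028,-14],[1,-0.007,0.071,0.061,-14]]
[[1,0,-0,0.033,-0],[1,0,0.006,0.033,-0],[1,0,0.013,0.033,-0],[1,0.002,0.021,0.034,6.2],[1,0.003,0.026,0.034,12.5]]
[[1,0.002,0.006,0.001,6.2],[1,0.003,0.011,0.001,12.5],[1,0.004,0.016,0.002,18.8],[1,0.003,0.022,0.002,25],[1,0.003,0.027,0.003,31.2]]
[[1,0.002,0.006,0,6.3],[1,0.003,0.011,0.001,12.6],[1,0.003,0.016,0.001,18.8],[1,0.003,0.022,0.002,25.1],[1,0.002,0.027,0.003,31.3]]
end [4.88e-01 5.41e-02 1.64e-01 1.15e+02]
```

```bash
i="python3 -m inch"
$i '[[1,-0.002,0.024,-0.002,-4.7],[1,-0.004,0.047,-0.003,-9.3],[1,-0.007,0.071,-0.005,-14],[1,-0.007,0.071,0.028,-14],[1,-0.007,0.071,0.061,-14]]'
$i '[[1,0,0,0.033,0],[1,0,0.006,0.033,0],[1,0,0.013,0.033,0],[1,0.002,0.021,0.034,6.2],[1,0.003,0.026,0.034,12.5]]'
```

```text
time: 9.93
eef_pos: [0.4861, -0.0213, 0.2069]
tcp_rot: [-0.09, 0.996, -0.001, 0.003]
contact_force: [1.0, 0.1, -0.1]
opening: -0.001
finger_force: 0.0
time: 10.35
eef_pos: [0.4776, 0.0022, 0.1737]
tcp_rot: [0.023, 1.0, -0.002, 0.002]
contact_force: [-0.2, -3.1, -0.2]
opening: 0.003
finger_force: 1.5
```

```bash
python3 -c "
from tip import *
tip('side','s6.png',(200,110,350,230),4.5)"
```

```text
eef [0.4775 0.0029 0.174 ] F [-0.7617 -2.1414 -0.475 ]
near-tool points: zmin [0.1996 0.1997 0.2005 0.2005] ctr [0.4765 0.0039] [0.036  0.0338]
```

View pics/s6.png

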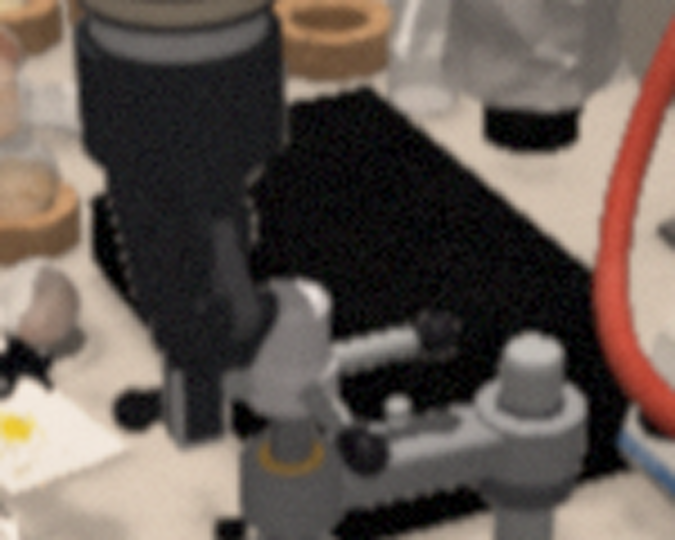

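The finger at (195,405) presses on the spoke whose ball is at (140,408), and the arm lies alongside its stop pin at (398,408). I'll continue the stroke.

```bash
i="python3 -m inch"
$i '[[1,0.002,0.006,0.003,6.2],[1,0.003,0.011,0.004,12.5],[1,0.004,0.016,0.005,18.8],[1,0.003,0.022,0.005,25],[1,0.003,0.027,0.006,31.2]]'
$i '[[1,0.002,0.006,0,6.3],[1,0.003,0.011,0.001,12.6],[1,0.003,0.016,0.001,18.8],[1,0.003,0.022,0.002,25.1],[1,0.002,0.027,0.003,31.3]]'
$i '[[1,0,0,0,0]]'
python3 - <<'E'
from pl import *
plan([.488,.0541,.161,115],[(*spokepos(AX,115,.05,.03),.163,115),(*spokepos(AX,115,.05,.03),.225,115)])
print("stroke2 from there, mid .2015")
stroke([*spokepos(AX,115,.05,.03),.225,115],212,115,.2015,up=.225)
E
```

```text
time: 10.82
eef_pos: [0.4761, 0.0293, 0.1688]
tcp_rot: [0.291, 0.957, -0.001, 0.002]
contact_force: [-2.4, -3.4, 2.9]
opening: -0.0
finger_force: 2.0
time: 11.23
eef_pos: [0.4886, 0.0538, 0.1653]
tcp_rot: [0.538, 0.843, 0.0, 0.001]
contact_force: [-4.4, -0.5, 2.3]
opening: 0.0
finger_force: 1.9
time: 11.32
eef_pos: [0.4892, 0.0539, 0.1649]
tcp_rot: [0.536, 0.844, 0.001, 0.001]
contact_force: [-0.4, -0.1, 0.3]
opening: -0.001
finger_force: 0.5
[[1,0.004,-0.012,-0.002,-0],[1,0.004,-0.012,-0.033,-0],[1,0.004,-0.012,-0.064,-0]]
end [4.754e-01 5.270e-02 2.250e-01 1.150e+02]
stroke2 from there, mid .2015
[[1,-0.006,-0.001,-0,-6.5],[1,-0.012,-0.002,-0,-12.9],[1,-0.018,-0.003,-0,-19.4],[1,-0.024,-0.003,-0,-25.9],[1,-0.03,-0.004,-0,-32.3]]
[[1,-0.004,-0.004,-0,-6.5],[1,-0.009,-0.008,-0,-13],[1,-0.014,-0.012,-0,-19.4],[1,-0.018,-0.016,-0,-25.9],[1,-0.023,-0.02,-0,-32.4]]
[[1,-0.002,-0.005,-0,-6.4],[1,-0.004,-0.011,-0,-12.9],[1,-0.005,-0.017,-0,-19.4],[1,-0.007,-0.022,-0,-25.8],[1,-0.009,-0.028,-0,-32.3]]
[[1,0,-0,0.03,-0],[1,0,-0,0.06,-0],[1,0,0.006,0.06,-0],[1,0,0.013,0.06,-0],[1,0.002,0.021,0.061,6.5]]
[[1,0.002,0.006,0.001,6.4],[1,0.003,0.011,0.001,12.9],[1,0.003,0.017,0.002,19.4],[1,0.003,0.023,0.002,25.8],[1,0.002,0.028,0.003,32.3]]
[[1,0.002,0.005,0,6.5],[1,0.003,0.011,0.001,12.9],[1,0.004,0.017,0.002,19.4],[1,0.003,0.022,0.002,25.9],[1,0.003,0.028,0.003,32.3]]
[[1,0.001,0.006,0,6.5],[1,0.002,0.011,0.001,13],[1,0.003,0.017,0.001,19.4],[1,0.003,0.023,0.002,25.9]]
end [4.88e-01 5.52e-02 1.56e-01 1.15e+02]
```

```bash
i="python3 -m inch"
$i '[[1,0.004,-0.012,-0.001,0],[1,0.004,-0.012,-0.03,0],[1,0.004,-0.012,-0.06,0]]'
$i '[[1,-0.006,-0.001,0,-6.5],[1,-0.012,-0.002,0,-12.9],[1,-0.018,-0.003,0,-19.4],[1,-0.024,-0.003,0,-25.9],[1,-0.03,-0.004,0,-32.3]]'
$i '[[1,-0.004,-0.004,0,-6.5],[1,-0.009,-0.008,0,-13],[1,-0.014,-0.012,0,-19.4],[1,-0.018,-0.016,0,-25.9],[1,-0.023,-0.02,0,-32.4]]'
$i '[[1,-0.002,-0.005,0,-6.4],[1,-0.004,-0.011,0,-12.9],[1,-0.005,-0.017,0,-19.4],[1,-0.007,-0.022,0,-25.8],[1,-0.009,-0.028,0,-32.3]]'
$i '[[1,0,0,0,0]]'
python3 -c "
from wheel import *
wheel(.17,.22)"
```

```text
time: 11.57
eef_pos: [0.474, 0.0521, 0.2222]
tcp_rot: [0.535, 0.845, -0.0, -0.001]
contact_force: [0.0, 0.4, 0.4]
opening: -0.0
finger_force: 0.0
time: 11.98
eef_pos: [0.4856, 0.0227, 0.2244]
tcp_rot: [0.276, 0.961, 0.001, 0.002]
contact_force: [0.2, 0.6, 0.1]
opening: -0.002
finger_force: 0.0
time: 12.4
eef_pos: [0.494, -0.0067, 0.2243]
tcp_rot: [-0.003, 1.0, -0.0, 0.002]
contact_force: [-0.5, -0.4, 0.2]
opening: 0.003
finger_force: 0.0
time: 12.82
eef_pos: [0.5029, -0.0347, 0.2242]
tcp_rot: [-0.281, 0.96, -0.001, 0.002]
contact_force: [-0.0, -0.5, 0.1]
opening: -0.001
finger_force: 0.0
time: 12.9
eef_pos: [0.5031, -0.0353, 0.2241]
tcp_rot: [-0.278, 0.96, -0.001, 0.002]
contact_force: [-0.2, -0.3, -0.0]
opening: 0.001
finger_force: 0.0
eef [ 0.5027 -0.0348  0.2239] F [ 0.364  -0.2431  0.5192]
near-tool points: zmin [0.2506 0.2512 0.2513 0.2518] ctr [ 0.4992 -0.0385] [0.0283 0.0284]
side hub 0.59 [265.0, 176.8] [ 0.4971 -0.0451  0.2826]
side ball 63 [286.5397 180.2063] [0.5841 0.0454 0.2073] ang 22.892673177056167
side ball 61 [235.9016 183.1967] [0.4926 0.0761 0.2086] ang 119.2195141242039
side ball 90 [293.0889 206.5444] [ 0.5519 -0.0436  0.2072] ang 293.724491893697
side ball 75 [241.2933 210.04  ] [ 0.465  -0.0137  0.2082] ang 209.711268584144
side sb 0.5 [265.3, 276.6] [ 0.5072 -0.0194  0.0453] 246.91063640940635
eef [ 0.5021 -0.0343  0.223 ] F [-0.3176  0.3228 -0.1951]
```

Stroke 1 turned the wheel 72°; the spokes are now at 26°, 116°, 206° and 296°. Next is stroke 2.

```bash
i="python3 -m inch"
$i '[[1,0,0,0.03,0],[1,0,0,0.06,0],[1,0,0.006,0.06,0],[1,0,0.013,0.06,0],[1,0.002,0.021,0.061,6.5]]'
$i '[[1,0.002,0.006,0.001,6.4],[1,0.003,0.011,0.001,12.9],[1,0.003,0.017,0.002,19.4],[1,0.003,0.023,0.002,25.8],[1,0.002,0.028,0.003,32.3]]'
$i '[[1,0.002,0.005,0,6.5],[1,0.003,0.011,0.001,12.9],[1,0.004,0.017,0.002,19.4],[1,0.003,0.022,0.002,25.9],[1,0.003,0.028,0.003,32.3]]'
$i '[[1,0.001,0.006,0,6.5],[1,0.002,0.011,0.001,13],[1,0.003,0.017,0.001,19.4],[1,0.003,0.023,0.002,25.9]]'
$i '[[1,0,0,0,0],[1,0.004,-0.012,-0.002,0],[1,0.004,-0.012,-0.03,0],[1,0.004,-0.012,-0.06,0]]'
python3 - <<'E'
from pl import *
q=np.array([.488,.0552,.156,115]);X=np.array([c(115),s(115)]);Y=np.array([s(115),-c(115)])
xy=q[:2]+.004*X-.012*Y
stroke([*xy,.216,115],212,115,.1935,up=.216)
E
```

```text
time: 13.62
eef_pos: [0.4897, -0.0177, 0.1627]
tcp_rot: [-0.22, 0.975, -0.001, 0.001]
contact_force: [1.2, -3.4, -2.7]
opening: 0.0
finger_force: 2.0
time: 14.03
eef_pos: [0.4754, 0.0061, 0.1608]
tcp_rot: [0.061, 0.998, -0.002, 0.001]
contact_force: [-2.6, -2.9, 1.1]
opening: 0.0
finger_force: 1.8
time: 14.45
eef_pos: [0.4755, 0.0348, 0.1578]
tcp_rot: [0.336, 0.942, -0.001, 0.001]
contact_force: [-1.3, -2.3, 1.1]
opening: -0.003
finger_force: 1.7
time: 14.78
eef_pos: [0.4871, 0.055, 0.1553]
tcp_rot: [0.539, 0.842, -0.001, 0.0]
contact_force: [-4.1, -1.0, 1.2]
opening: -0.001
finger_force: 1.7
time: 15.12
eef_pos: [0.4734, 0.0536, 0.2133]
tcp_rot: [0.535, 0.845, -0.0, -0.001]
contact_force: [0.3, 0.8, 0.5]
opening: -0.001
finger_force: 0.0
[[1,-0.006,-0.001,-0,-6.5],[1,-0.012,-0.002,-0,-12.9],[1,-0.018,-0.003,-0,-19.4],[1,-0.024,-0.003,-0,-25.9],[1,-0.03,-0.004,-0,-32.3]]
[[1,-0.005,-0.004,-0,-6.5],[1,-0.009,-0.008,-0,-13],[1,-0.014,-0.012,-0,-19.4],[1,-0.019,-0.016,-0,-25.9],[1,-0.023,-0.02,-0,-32.4]]
[[1,-0.002,-0.006,-0,-6.4],[1,-0.004,-0.012,-0,-12.9],[1,-0.006,-0.018,-0,-19.4],[1,-0.007,-0.024,-0,-25.8],[1,-0.009,-0.03,-0,-32.3]]
[[1,-0,0,0.03,-0],[1,-0,0,0.06,-0],[1,-0,0.007,0.06,-0],[1,-0,0.013,0.06,-0],[1,0.001,0.022,0.06,6.5]]
[[1,0.002,0.005,0.001,6.4],[1,0.003,0.011,0.001,12.9],[1,0.004,0.016,0.002,19.4],[1,0.003,0.022,0.002,25.8],[1,0.003,0.027,0.003,32.3]]
[[1,0.002,0.006,0,6.5],[1,0.003,0.012,0.001,12.9],[1,0.003,0.017,0.002,19.4],[1,0.003,0.023,0.002,25.9],[1,0.002,0.029,0.003,32.3]]
[[1,0.002,0.005,0,6.5],[1,0.003,0.01,0.001,13],[1,0.003,0.016,0.001,19.4],[1,0.003,0.022,0.002,25.9]]
end [4.88e-01 5.48e-02 1.48e-01 1.15e+02]
```

```bash
i="python3 -m inch"
$i '[[1,-0.006,-0.001,0,-6.5],[1,-0.012,-0.002,0,-12.9],[1,-0.018,-0.003,0,-19.4],[1,-0.024,-0.003,0,-25.9],[1,-0.03,-0.004,0,-32.3]]'
$i '[[1,-0.005,-0.004,0,-6.5],[1,-0.009,-0.008,0,-13],[1,-0.014,-0.012,0,-19.4],[1,-0.019,-0.016,0,-25.9],[1,-0.023,-0.02,0,-32.4]]'
$i '[[1,-0.002,-0.006,0,-6.4],[1,-0.004,-0.012,0,-12.9],[1,-0.006,-0.018,0,-19.4],[1,-0.007,-0.024,0,-25.8],[1,-0.009,-0.03,0,-32.3]]'
$i '[[1,0,0,0.03,0],[1,0,0,0.06,0],[1,0,0.007,0.06,0],[1,0,0.013,0.06,0],[1,0.001,0.022,0.06,6.5]]'
$i '[[1,0.002,0.005,0.001,6.4],[1,0.003,0.011,0.001,12.9],[1,0.004,0.016,0.002,19.4],[1,0.003,0.022,0.002,25.8],[1,0.003,0.027,0.003,32.3]]'
$i '[[1,0.002,0.006,0,6.5],[1,0.003,0.012,0.001,12.9],[1,0.003,0.017,0.002,19.4],[1,0.003,0.023,0.002,25.9],[1,0.002,0.029,0.003,32.3]]'
```

```text
time: 15.53
eef_pos: [0.485, 0.0242, 0.2155]
tcp_rot: [0.277, 0.961, 0.0, 0.002]
contact_force: [0.1, -0.2, 0.7]
opening: 0.001
finger_force: 0.0
time: 15.95
eef_pos: [0.4936, -0.0053, 0.2154]
tcp_rot: [-0.002, 1.0, -0.0, 0.002]
contact_force: [-0.8, -0.1, -1.3]
opening: 0.001
finger_force: 0.0
time: 16.37
eef_pos: [0.5024, -0.0353, 0.2154]
tcp_rot: [-0.28, 0.96, -0.001, 0.002]
contact_force: [-1.0, 0.2, -0.2]
opening: -0.001
finger_force: 0.0
time: 16.78
eef_pos: [0.4902, -0.0171, 0.1556]
tcp_rot: [-0.221, 0.975, -0.001, 0.002]
contact_force: [1.4, -4.5, -2.4]
opening: 0.001
finger_force: 2.3
time: 17.2
eef_pos: [0.476, 0.0056, 0.1538]
tcp_rot: [0.06, 0.998, -0.002, 0.003]
contact_force: [-0.4, -4.0, 0.9]
opening: 0.004
finger_force: 1.7
time: 17.62
eef_pos: [0.4766, 0.0351, 0.1506]
tcp_rot: [0.336, 0.942, -0.001, 0.002]
contact_force: [-2.4, -2.3, 1.9]
opening: 0.003
finger_force: 1.8
```

```bash
i="python3 -m inch"
$i '[[1,0.002,0.005,0,6.5],[1,0.003,0.01,0.001,13],[1,0.003,0.016,0.001,19.4],[1,0.003,0.022,0.002,25.9]]'
$i '[[1,0,0,0,0],[1,0.004,-0.012,-0.002,0],[1,0.004,-0.012,-0.03,0],[1,0.004,-0.012,-0.06,0]]'
python3 - <<'E'
from pl import *
q=np.array([.488,.0548,.148,115]);X=np.array([c(115),s(115)]);Y=np.array([s(115),-c(115)])
xy=q[:2]+.004*X-.012*Y
stroke([*xy,.208,115],212,115,.187,up=.208)
E
```

```text
time: 17.95
eef_pos: [0.4871, 0.0548, 0.1483]
tcp_rot: [0.538, 0.843, -0.001, -0.0]
contact_force: [-4.9, -2.5, 2.9]
opening: 0.003
finger_force: 2.6
time: 18.28
eef_pos: [0.4739, 0.0532, 0.206]
tcp_rot: [0.535, 0.845, -0.0, -0.001]
contact_force: [1.1, -0.0, -0.1]
opening: 0.0
finger_force: 0.0
[[1,-0.006,-0.001,-0,-6.5],[1,-0.012,-0.002,-0,-12.9],[1,-0.018,-0.003,-0,-19.4],[1,-0.024,-0.003,-0,-25.9],[1,-0.03,-0.004,-0,-32.3]]
[[1,-0.005,-0.004,-0,-6.5],[1,-0.009,-0.008,-0,-13],[1,-0.014,-0.012,-0,-19.4],[1,-0.019,-0.016,-0,-25.9],[1,-0.023,-0.02,-0,-32.4]]
[[1,-0.002,-0.006,-0,-6.4],[1,-0.004,-0.012,-0,-12.9],[1,-0.006,-0.018,-0,-19.4],[1,-0.007,-0.023,-0,-25.8],[1,-0.009,-0.029,-0,-32.3]]
[[1,-0,-0,0.029,-0],[1,-0,-0,0.058,-0],[1,-0,0.006,0.058,-0],[1,-0,0.013,0.058,-0],[1,0.002,0.021,0.059,6.5]]
[[1,0.001,0.006,0,6.4],[1,0.002,0.011,0.001,12.9],[1,0.003,0.017,0.001,19.4],[1,0.003,0.022,0.002,25.8],[1,0.002,0.028,0.002,32.3]]
[[1,0.002,0.005,0.001,6.5],[1,0.003,0.011,0.002,12.9],[1,0.003,0.017,0.002,19.4],[1,0.003,0.022,0.003,25.9],[1,0.002,0.028,0.003,32.3]]
[[1,0.002,0.005,0.001,6.5],[1,0.003,0.011,0.001,13],[1,0.004,0.016,0.002,19.4],[1,0.003,0.022,0.002,25.9]]
end [4.881e-01 5.430e-02 1.420e-01 1.150e+02]
```

```bash
i="python3 -m inch"
$i '[[1,-0.006,-0.001,0,-6.5],[1,-0.012,-0.002,0,-12.9],[1,-0.018,-0.003,0,-19.4],[1,-0.024,-0.003,0,-25.9],[1,-0.03,-0.004,0,-32.3]]'
$i '[[1,-0.005,-0.004,0,-6.5],[1,-0.009,-0.008,0,-13],[1,-0.014,-0.012,0,-19.4],[1,-0.019,-0.016,0,-25.9],[1,-0.023,-0.02,0,-32.4]]'
$i '[[1,-0.002,-0.006,0,-6.4],[1,-0.004,-0.012,0,-12.9],[1,-0.006,-0.018,0,-19.4],[1,-0.007,-0.023,0,-25.8],[1,-0.009,-0.029,0,-32.3]]'
$i '[[1,0,0,0.029,0],[1,0,0,0.058,0],[1,0,0.006,0.058,0],[1,0,0.013,0.058,0],[1,0.002,0.021,0.059,6.5]]'
$i '[[1,0.001,0.006,0,6.4],[1,0.002,0.011,0.001,12.9]]'
```

```text
time: 18.7
eef_pos: [0.4855, 0.0238, 0.2082]
tcp_rot: [0.276, 0.961, 0.001, 0.003]
contact_force: [0.5, 0.5, 0.5]
opening: 0.001
finger_force: 0.0
time: 19.12
eef_pos: [0.4941, -0.0057, 0.2081]
tcp_rot: [-0.003, 1.0, -0.0, 0.003]
contact_force: [-0.2, -0.3, 0.2]
opening: 0.0
finger_force: 0.0
time: 19.53
eef_pos: [0.5028, -0.0346, 0.2081]
tcp_rot: [-0.281, 0.96, -0.001, 0.002]
contact_force: [-0.1, 0.4, 0.5]
opening: 0.003
finger_force: 0.0
time: 19.95
eef_pos: [0.4904, -0.0179, 0.1491]
tcp_rot: [-0.221, 0.975, -0.002, 0.002]
contact_force: [3.6, -4.9, -2.9]
opening: -0.001
finger_force: 3.1
time: 20.12
eef_pos: [0.4836, -0.0101, 0.1487]
tcp_rot: [-0.109, 0.994, -0.003, 0.002]
contact_force: [-0.4, -6.4, 1.3]
opening: 0.001
finger_force: 3.1
```

```bash
i="python3 -m inch"
$i '[[1,0.002,0.006,0.001,6.4],[1,0.003,0.011,0.001,12.9]]'
$i '[[1,0.002,0.005,0,6.4]]'
$i '[[1,0.002,0.005,0.001,6.4]]'
```

```text
time: 20.28
eef_pos: [0.478, -0.0003, 0.1477]
tcp_rot: [0.003, 1.0, -0.003, 0.002]
contact_force: [-0.6, -6.5, -2.1]
opening: 0.003
finger_force: 3.4
time: 20.37
eef_pos: [0.4759, 0.0047, 0.1474]
tcp_rot: [0.059, 0.998, -0.003, 0.002]
contact_force: [0.4, -6.7, -2.4]
opening: -0.0
finger_force: 3.3
time: 20.45
eef_pos: [0.4745, 0.0098, 0.1467]
tcp_rot: [0.115, 0.993, -0.003, 0.003]
contact_force: [-3.2, -8.1, 1.8]
opening: -0.0
finger_force: 4.3
```

```bash
i="python3 -m inch"
$i '[[1,0.001,0.003,0,3.2]]'
$i '[[1,0.001,0.003,0,3.2]]'
$i '[[1,0.001,0.003,0.001,3.2]]'
```

```text
time: 20.53
eef_pos: [0.474, 0.0126, 0.1467]
tcp_rot: [0.141, 0.99, -0.004, 0.002]
contact_force: [-2.2, -10.7, -1.0]
opening: 0.001
finger_force: 5.3
time: 20.62
eef_pos: [0.4735, 0.0151, 0.1465]
tcp_rot: [0.168, 0.986, -0.005, 0.002]
contact_force: [-3.7, -11.9, -0.2]
opening: -0.002
finger_force: 6.3
time: 20.7
eef_pos: [0.4733, 0.0177, 0.1461]
tcp_rot: [0.195, 0.981, -0.005, 0.002]
contact_force: [-7.7, -12.4, 6.3]
opening: 0.002
finger_force: 7.7
```

```bash
python3 -m inch '[[1,0,0,0,0]]'; python3 -m inch '[[1,0,0,0,0]]'; python3 -c "
from wheel import *
wheel(.15,.21)"
```

```text
time: 20.78
eef_pos: [0.4733, 0.018, 0.1461]
tcp_rot: [0.195, 0.981, -0.005, 0.002]
contact_force: [-4.5, -11.0, 3.2]
opening: 0.003
finger_force: 6.4
time: 20.87
eef_pos: [0.4734, 0.018, 0.1462]
tcp_rot: [0.194, 0.981, -0.005, 0.002]
contact_force: [-4.6, -10.6, 3.3]
opening: 0.002
finger_force: 6.2
eef [0.4734 0.018  0.1462] F [ -6.7784 -11.1493   2.3544]
near-tool points: zmin [0.1727 0.1729 0.1732 0.1734] ctr [0.4757 0.0196] [0.0358 0.0351]
side hub 0.61 [261.9, 185.9] [0.5252 0.0294 0.2182]
side ball 27 [257.963  183.2593] [0.5419 0.0845 0.1903] ang 74.47577198865534
side ball 70 [299.5429 200.5143] [ 0.5866 -0.0031  0.1884] ang 339.7837359276394
side ball 48 [227.3542 206.5   ] [0.4583 0.0359 0.1885] ang 166.36307838270457
side ball 85 [237.5647 209.5529] [0.4674 0.0077 0.1968] ang 192.22936764094928
side ball 100 [269.27 223.53] [ 0.5038 -0.0471  0.1887] ang 253.28267030514223
side sb 0.69 [299.1, 201.9] [ 0.5851 -0.0048  0.1863] 337.9059844743966
eef [0.4734 0.018  0.1462] F [ -6.0629 -10.9526   3.7842]
```

The spokes are at 163.5° and the mid-plane is at about 0.1825 (0.182 when tight), with about 12 N held statically at a 55 mm lever. One small nudge will confirm it's firm.

```bash
python3 -m inch '[[1,0,0.001,0,0],[1,0,0.001,0,0]]'; python3 -m inch '[[1,0,0.0007,0,0],[1,0,0.0007,0,0]]'
```

```text
time: 21.33
eef_pos: [0.4734, 0.0182, 0.1461]
tcp_rot: [0.194, 0.981, -0.005, 0.001]
contact_force: [-7.0, -12.5, 3.7]
opening: -0.0
finger_force: 7.4
time: 21.5
eef_pos: [0.4735, 0.0186, 0.1461]
tcp_rot: [0.194, 0.981, -0.006, 0.001]
contact_force: [-7.9, -13.4, 3.8]
opening: 0.002
finger_force: 7.9
```

It's firm: the force rises with no rotation. Now I'll withdraw and check.

```bash
i="python3 -m inch"
$i '[[1,0,-0.008,0,0],[1,0.004,-0.02,0,0],[1,0.008,-0.02,-0.03,0],[1,0.008,-0.02,-0.065,0],[1,0.008,-0.02,-0.1,0]]'
$i '[[1,-0.01,-0.03,-0.03,0],[1,-0.02,-0.06,-0.06,0],[1,-0.03,-0.09,-0.06,0],[1,-0.04,-0.12,-0.06,0],[1,-0.05,-0.15,-0.06,0]]'
$i '[[1,0,0,0,0],[1,0,0,0,0],[1,0,0,0,0]]'
python3 -c "
from wheel import *
p=ctrl.read_camera('side'); save(p,'fin.png',(180,130,360,290),4.4)
wheel(.15,.21)"
```

```text
time: 21.92
eef_pos: [0.4578, 0.0078, 0.2449]
tcp_rot: [0.196, 0.981, 0.0, 0.001]
contact_force: [1.5, 0.0, 0.3]
opening: 0.0
finger_force: 0.0
time: 22.33
eef_pos: [0.4471, -0.1514, 0.3061]
tcp_rot: [0.195, 0.981, -0.001, 0.003]
contact_force: [-0.4, -1.6, -0.8]
opening: -0.002
finger_force: 0.0
time: 22.58
eef_pos: [0.447, -0.1498, 0.3036]
tcp_rot: [0.196, 0.981, 0.0, 0.001]
contact_force: [-0.0, -0.1, 0.0]
opening: 0.002
finger_force: 0.0
eef [ 0.4471 -0.1493  0.303 ] F [-0.3601  0.0791  0.5182]
near-tool points: zmin [0.33   0.3305 0.3311 0.3312] ctr [ 0.4434 -0.1519] [0.0213 0.0259]
side hub 0.57 [263.3, 183.1] [ 0.4411 -0.1597  0.3454]
side ball 34 [251.7353 185.3529] [0.528  0.085  0.1895] ang 86.51046021060941
side ball 66 [298.4848 196.9394] [0.5897 0.0061 0.1894] ang 348.06764235971417
side ball 61 [229.623  209.3934] [0.4576 0.0242 0.1892] ang 176.38044814942418
side ball 102 [275.3431 222.7941] [ 0.5142 -0.0499  0.1887] ang 261.9845165763918
side sb 0.58 [294.6, 194.8] [0.6643 0.1574 0.0904] 44.406745650097285
eef [ 0.4472 -0.1494  0.3024] F [-0.0034 -0.0167 -0.2791]
top hub 0.6 [278.3, 219.4] [0.5192 0.026  0.2211]
top sb 0.78 [288.2, 194.4] [0.5915 0.018  0.1913] 358.3305725341596
top sb 0.65 [229.5, 244.9] [0.5134 0.1498 0.0036] 94.64876563256252
```

View pics/fin.png

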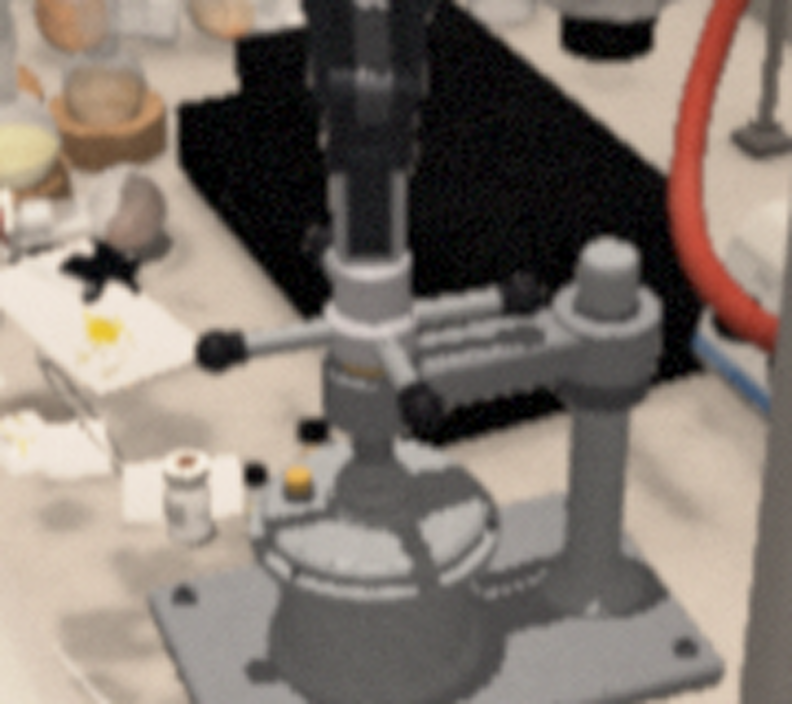

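The pad is down on the lid (375,480), the lid is flat, and the vials at (188,500), (256,485) and (312,435) are standing. The arm lies at its stop, but the spokes now read about 173°, which is 10° back. I'll test with a second gentle push whether that's just elastic spring-back.

```bash
python3 - <<'E'
from pl import *
p=lambda a,o:spokepos(AX,a,.047,o)
plan([.447,-.1494,.3025,157.4],[(*p(174,.036),.24,174),(*p(174,.036),.147,174),(*p(174,.020),.147,174,.006),(*p(174,.012),.147,174,.002)])
E
```

```text
[[1,0.006,0.028,0.013,-3.3],[1,0.011,0.055,0.025,-6.6],[1,0.017,0.083,0.037,-10],[1,0.023,0.11,0.05,-13.3],[1,0.029,0.138,0.062,-16.6]]
[[1,-0,-0,0.032,-0],[1,-0,-0,0.062,-0],[1,-0,-0,0.094,-0],[1,-0,0.005,0.094,-0],[1,-0,0.01,0.094,-0]]
[[1,-0,0.006,-0.001,-0],[1,-0,0.008,-0.001,-0],[1,-0,0.01,-0.001,-0],[1,-0,0.012,-0.001,-0],[1,-0,0.014,-0.001,-0]]
end [4.758e-01 1.300e-02 1.475e-01 1.740e+02]
```

```bash
i="python3 -m inch"
$i '[[1,0.006,0.028,0.013,-3.3],[1,0.011,0.055,0.025,-6.6],[1,0.017,0.083,0.037,-10],[1,0.023,0.11,0.05,-13.3],[1,0.029,0.138,0.062,-16.6]]'
$i '[[1,0,0,0.032,0],[1,0,0,0.062,0],[1,0,0,0.094,0],[1,0,0.005,0.094,0],[1,0,0.01,0.094,0]]'
$i '[[1,0,0.004,0,0],[1,0,0.006,0,0]]'
$i '[[1,0,0.002,0,0]]'
$i '[[1,0,0.002,0,0]]'
```

```text
time: 23.35
eef_pos: [0.4734, -0.0104, 0.2395]
tcp_rot: [0.051, 0.999, 0.0, 0.0]
contact_force: [-0.3, -0.6, 0.0]
opening: -0.0
finger_force: 0.0
time: 23.77
eef_pos: [0.4732, -0.0012, 0.1448]
tcp_rot: [0.053, 0.999, 0.0, -0.002]
contact_force: [0.5, 0.8, 0.1]
opening: -0.0
finger_force: 0.0
time: 23.93
eef_pos: [0.477, 0.0043, 0.149]
tcp_rot: [0.052, 0.999, -0.0, 0.002]
contact_force: [-0.8, -0.2, -0.2]
opening: -0.001
finger_force: 0.0
time: 24.02
eef_pos: [0.477, 0.006, 0.1488]
tcp_rot: [0.053, 0.999, -0.0, 0.002]
contact_force: [0.4, 0.1, -0.7]
opening: 0.001
finger_force: 0.0
time: 24.1
eef_pos: [0.4768, 0.008, 0.1481]
tcp_rot: [0.053, 0.999, -0.0, 0.002]
contact_force: [-0.2, 0.1, -0.2]
opening: 0.003
finger_force: 0.0
```

```bash
i="python3 -m inch"
for k in 1; do $i '[[1,0,0.002,0,0]]'; $i '[[1,0,0.002,0,0]]'; $i '[[1,0,0.001,0,0]]'; $i '[[1,0,0.001,0,0]]'; done
```

```text
time: 24.18
eef_pos: [0.4768, 0.009, 0.1478]
tcp_rot: [0.052, 0.999, -0.002, 0.002]
contact_force: [-0.0, -8.2, 3.1]
opening: -0.004
finger_force: 3.9
time: 24.27
eef_pos: [0.4768, 0.0095, 0.1478]
tcp_rot: [0.052, 0.999, -0.003, 0.001]
contact_force: [-2.3, -9.0, 1.9]
opening: 0.001
finger_force: 4.8
time: 24.35
eef_pos: [0.4769, 0.01, 0.1477]
tcp_rot: [0.052, 0.999, -0.004, 0.001]
contact_force: [-2.3, -10.4, 3.1]
opening: 0.001
finger_force: 5.1
time: 24.43
eef_pos: [0.4769, 0.0106, 0.1476]
tcp_rot: [0.052, 0.999, -0.004, 0.001]
contact_force: [-1.1, -11.2, 2.7]
opening: -0.003
finger_force: 5.5
```

The force jumps to 8 N on contact and then climbs elastically to 11–12 N. The wheel is firm, so the 10° was spring-back. I'll withdraw, check the bystanders and hand in.

```bash
i="python3 -m inch"
$i '[[1,0,-0.005,0,0],[1,0,-0.012,0,0],[1,0.004,-0.02,-0.02,0],[1,0.006,-0.02,-0.055,0],[1,0.006,-0.02,-0.095,0]]'
$i '[[1,-0.005,-0.035,-0.03,0],[1,-0.01,-0.07,-0.06,0],[1,-0.02,-0.105,-0.06,0],[1,-0.02,-0.14,-0.06,0],[1,-0.02,-0.15,-0.06,0]]'
$i '[[1,0,0,0,0],[1,0,0,0,0]]'
python3 - <<'E'
from wheel import *
p,X=wheel(.15,.21)
for n in("side","top"):
    p=ctrl.read_camera(n)
    for q in("lid","beaker","white_septum","vial_white","small_vial"):
        for r in ctrl.tip_of(q,p)[:1]: print(n,q,round(r["score"],2),np.round(r["at"]),w(p,r["at"]))
E
```

```text
time: 24.85
eef_pos: [0.4659, -0.0052, 0.2395]
tcp_rot: [0.053, 0.999, 0.001, -0.003]
contact_force: [1.2, -0.7, 0.2]
opening: -0.001
finger_force: 0.0
time: 25.27
eef_pos: [0.472, -0.1609, 0.3021]
tcp_rot: [0.055, 0.998, -0.001, 0.001]
contact_force: [0.4, -0.3, -0.3]
opening: -0.001
finger_force: 0.0
time: 25.43
eef_pos: [0.4718, -0.1564, 0.3005]
tcp_rot: [0.054, 0.999, 0.001, -0.0]
contact_force: [0.6, -0.3, -0.5]
opening: -0.006
finger_force: 0.0
eef [ 0.4719 -0.1556  0.3005] F [-0.6318  1.0013  0.2646]
near-tool points: zmin [0.3261 0.3267 0.3273 0.3277] ctr [ 0.469  -0.1583] [0.0241 0.0259]
side hub 0.85 [265.0, 184.0] [0.5319 0.0303 0.2201]
side ball 41 [252.8537 184.8537] [0.5302 0.0853 0.1901] ang 84.53059183201611
side ball 67 [298.4179 197.1642] [0.5897 0.0064 0.1896] ang 348.3349289010056
side ball 65 [229.7077 209.1692] [0.4585 0.0252 0.1892] ang 175.43275450250457
side ball 102 [275.0392 222.8137] [ 0.5134 -0.0505  0.1889] ang 261.4922701062181
side sb 0.87 [300.5, 198.3] [0.5926 0.0037 0.1874] 346.59906950618614
eef [ 0.4722 -0.1551  0.3009] F [-1.2726  1.0583 -0.0578]
top hub 0.58 [278.7, 218.8] [0.5209 0.0255 0.2205]
top sb 0.79 [293.0, 192.6] [0.6001 0.0089 0.1854] 351.7141296656191
side lid 0.84 [265. 250.] [0.5159 0.0011 0.0925]
side beaker 0.55 [273. 327.] [ 0.4705 -0.1301  0.0286]
side white_septum 0.78 [304. 316.] [ 0.5428 -0.1125  0.0084]
side vial_white 0.45 [223. 252.] [0.4795 0.1377 0.006 ]
side small_vial 0.51 [239. 248.] [0.4783 0.0374 0.0854]
top lid 0.79 [283. 235.] [0.5068 0.0144 0.1668]
top vial_white 0.41 [226. 256.] [0.473  0.1446 0.0399]
top small_vial 0.48 [228. 245.] [0.5131 0.1544 0.0021]
```

All the bystanders are where they were, and the wheel and arm haven't shifted since the last push.

```bash
python3 -c "
from plant import ctrl
print(ctrl.sign_off())"
```

```text
the job is handed in; nothing more can be done
None
```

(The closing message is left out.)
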